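Pack out and wedge a board tight in a bench jig

ROBOT

A 6-joint arm with a two-finger parallel gripper is mounted at the origin on the work surface. World frame = base frame: x ahead of the robot, y to its left, z up, the work surface at z = 0. Lengths are in m, angles in rad, forces in N, time in s.
With the tool pointing down it reaches from about 0.225 to 0.875 m from the base axis. Payload 3.4 kg.
Tool frame: the origin (TCP) lies on the centre line of the jaws, within the pads' length; the fingertips stand 19 mm ahead of it and the grasp point (between the pads) is the TCP; z points along the fingers, y is the direction in which the jaws open and shut (so a half turn about z gives the same grasp; the last joint's range is limited). The gripper opens to 85 mm and grips with 20 to 120 N. Pads are 22 mm wide; open, the fingers measure 114 mm over their backs; the gripper's body (76 mm by 85 mm) begins 54 mm behind the grasp point. The pads swing forward as they close: fully open they stand 13 mm farther back than shut.
Start: joints at [-1.346, 0.276, 1.505, -0, 1.361, -0.121], TCP at [0.195, -0.541, 0.25] pointing down, gripper open.
Joint ranges: [-2.89, 2.89], [-0.75, 2.08], [0.22, 2.7], [-1.18, 4.32], [0.11, 2.71], [-2.7, 2.7]. Speed limits (rad/s): [2.57, 2.57, 3.14, 3.14, 3.14, 3.14].

INTERFACE

Orientations are given as a unit quaternion [w, x, y, z].
In Python, from rig import monitor, eyes, manip, models gives the robot as it stands.
- The arm moves only by the tool send_rows, never from a script. Its argument "deltas" is a list of rows, each an object with "dp": the shift along the world's x, y, z each as a share of 0.12 m, from -1 to 1, a list of three; "rotation": the turn, a rotation vector about the world's x, y, z each as a share of 0.5 rad, from -1 to 1, a list of three. In form: [{"dp": [dx, dy, dz], "rotation": [rx, ry, rz]}, ...]. A call has 1 to 12 rows; each row is the pose to reach, as a shift and turn from the pose commanded when the call began; what a row does not reach only later rows make up. A row lasts 1/12 s, in which the tool goes at most 41.7 mm and 7.16 degrees, less where a joint would pass 70% of its speed; a pose out of reach is approached as far as the arm can. A call with a number of a shift or a turn outside -1 to 1 is refused whole. A call with a gripper value outside its range is refused whole. "fingers" is the closure, from -1 (fully open) to 1 (shut), set as the call begins (left out, the last holds). The fingers move at their own pace and stop on an object; "grip_force" is the grip in N (left out, the last holds). Time passes only in rows, so rows that repeat a pose let the fingers close. It gives the time, the measured TCP pose, the force and the opening at its end, in the units of the state.
- monitor.get_state(): the state, without advancing time (a new reading comes with each control period).
- eyes.get_image(name): name is "scene" or "top" or "wrist"; returns a dict with "color" (384x512x3 uint8, red, green, blue), "depth" (384x512 float32, m along the optical axis (not along the pixel's ray), 0 where there is no reading), "mtx" (3x3 intrinsics, pixels), "rvec" (rotation vector, rad) and "tvec" (3), from world to camera coordinates, as OpenCV has them. Camera axes: x right, y down, z forward; pixel columns grow to the right and rows downward; lengths in m; the calibration is good to about 2 mm. A picture is of the moment at which its call begins.
- manip.sign_off(): hands the job in, once; it reports no verdict.
Trained networks look in a picture, given as the dict that the camera call returned (one of the last four; its "shot" number tells which), for a name from the list of things; names that differ only in an ending like _2 or _b are one class to them, and where a whole thing is asked for, a point or a joint stands for the part that bears it (a point fixed in the world has none). Each returns a list of dicts, best first, with "score" (0 to 1); they miss things now and then, are a little off and sometimes report something else, mostly with a low value. They report only what shows in the picture. A call takes as long as a camera call. They do not tell look-alikes from the thing itself.
- models.find_in(name, picture): "box" ([left, top, right, bottom] in pixels, round what is visible of it).
The state is a dict: "clock": time; "qpos": joint angles; "qd": joint speeds; "effort": joint torques, N m; "position": TCP position; "ee_rot": TCP orientation; "contact_force": force on the tool from outside, world axes, zero at the start; "moment": the same for the moment, N m; "width": finger opening in m.
Only numpy, scipy, OpenCV 4.12 (cv2) and the standard library are available. Lean on these libraries where they do the work, as an engineer would, in place of code of your own. Each camera call takes 0.05 s, during which the arm holds its last target.

TASK

Slide the loose board along the bench until it lies against both the long rail and the end stop, then stand spacer strips, one after another, in the gap between the board's edge and the angled cleat, opposite the middle of the cleat. Use as many as it takes for the wedge, slid in thin end first along the cleat, to jam tight with its nose well past the middle of the cleat and its square tail still wholly outside, so that board and strips are clamped against the rail. Finish while still holding the wedge firmly jammed; leave the tin, the tape measure and the hammer alone.

Things in the scene. Friction and masses are not known exactly. Their poses are not given: they have to be found in the camera images.
- rail: wooden rail with an end stop across its end, one fixed L on the bench, 20 mm high. Origin on the bench at the inside corner. +x points across to the rail, +y along it to the stop. Rail's working face: x = 0, from y = -460 to +40 mm, 45 mm of wood behind it; stop's face: y = 0, from x = -70 to 0, 40 mm thick. A board at home fills x -100..0, y -180..0 mm.
- cleat: wooden cleat, 45 x 111 x 20 mm high, fixed at a slant, axes parallel to the rail's. Origin on the bench under the middle of its working face, which looks to the rail, runs y -55..+55 mm and follows x = y/6: the gap narrows towards +y. At its middle, 70 to 90 mm short of the stop's face, the gap to a board at home is 29 to 44 mm (= -100 mm minus the cleat's x in the rail's frame).
- board_center (a point): loose dark hardwood board lying flat, 100 (x) x 180 (y) x 18 mm thick, 0.19 to 0.35 kg; starts 160 to 210 mm short of the end stop, 10 to 30 mm off the rail and a little askew; to be pushed by its edges. This point is its centre, 9 mm up.
- strip_short_center (a point): short spacer strip: a hardwood slip standing on its long edge, 10 thick (its x) x 36 long (its y) x 46 mm tall (the three differ only in length). Grip it across its length; in the gap put shorter ones in first, so that the fingers clear them beside the next. This point is its centre, 23 mm up.
- strip_middle_center (a point): middle spacer strip: a hardwood slip standing on its long edge, 10 thick (its x) x 50 long (its y) x 46 mm tall (the three differ only in length). Grip it across its length; in the gap put shorter ones in first, so that the fingers clear them beside the next. This point is its centre, 23 mm up.
- strip_long_center (a point): long spacer strip: a hardwood slip standing on its long edge, 10 thick (its x) x 64 long (its y) x 46 mm tall (the three differ only in length). Grip it across its length; in the gap put shorter ones in first, so that the fingers clear them beside the next. This point is its centre, 23 mm up.
- wedge_tail (a point): hardwood wedge lying flat, 46 mm tall, 210 long, 140 g. This point: centre of its square tail (36.3 wide in x, 40 long in y), 23 mm up; grip the tail across x. From the tail a taper 170 long runs in +y to the nose. Face x = +18.2 mm is straight and goes against the strips; the other slopes 1 in 6 and matches the cleat when the wedge's axes are parallel to the rail's.
- wedge_nose (a point): middle of the wedge's thin end, 23 mm up and 190 mm in +y from the tail's centre; the nose is 8 mm thick (x +10.2..+18.2 mm of the tail's centre). Jammed as wanted, the tail's centre lies 75 mm or more in -y from the cleat's middle (tail clear of the cleat) and the nose 20 mm or more in +y from it.
- tin: bystander: round tin, 72 mm wide, 85 tall. Origin under its centre.
- tape_measure: bystander: tape measure, 66 x 34 x 62 mm tall. Origin under its centre.
- hammer: bystander: hammer lying on the bench, about 0.3 m long.
Things that resemble listed ones, but are neither listed nor needed, are in the scene too. Leave any yellow look-alike of the part that bears board_center alone.

How it is judged:
On the way, in this order (a step that is already met when the one before it is completed fails the run):
1. the board lies home against the rail and the end stop (x of board_center in the frame of rail between -0.057 and -0.044 m and y of board_center in the frame of rail between -0.097 and -0.084 m and angle between the x axis of board_center and the x axis of rail, either way round below 0.06 rad), for 0.2 s.
2. a spacer strip stands in the gap between the board and the cleat (((x of strip_short_center in the frame of rail between -0.155 and -0.098 m and y of strip_short_center in the frame of cleat between -0.045 and 0.045 m and angle between strip_short_center's own z axis and vertical below 0.15 rad and height (world z) of strip_short_center below 0.028 m) or (x of strip_middle_center in the frame of rail between -0.155 and -0.098 m and y of strip_middle_center in the frame of cleat between -0.045 and 0.045 m and angle between strip_middle_center's own z axis and vertical below 0.15 rad and height (world z) of strip_middle_center below 0.028 m) or (x of strip_long_center in the frame of rail between -0.155 and -0.098 m and y of strip_long_center in the frame of cleat between -0.045 and 0.045 m and angle between strip_long_center's own z axis and vertical below 0.15 rad and height (world z) of strip_long_center below 0.028 m))), for 0.2 s.
At the end, for the whole second after the job is handed in: Board home within 6 mm and square; an upright strip near the cleat's middle (45 mm) pressed between wedge and board. Wedge flat, in line, tail clear of the cleat (4 mm), nose 18 mm past its middle, pressing cleat over 3 N; wedge on strip, strip on board, board on rail and fingers on wedge over 2 N (all of step 1 and y of wedge_tail in the frame of cleat below -0.071 m and y of wedge_nose in the frame of cleat above 0.018 m and height (world z) of wedge_tail below 0.028 m and angle between wedge_tail's own z axis and vertical below 0.1 rad and angle between the y axis of wedge_tail and the y axis of rail, either way round below 0.07 rad and ((contact force between wedge and strip_short above 2 N and (x of strip_short_center in the frame of rail between -0.155 and -0.098 m and y of strip_short_center in the frame of cleat between -0.045 and 0.045 m and angle between strip_short_center's own z axis and vertical below 0.15 rad and height (world z) of strip_short_center below 0.028 m)) or (contact force between wedge and strip_middle above 2 N and (x of strip_middle_center in the frame of rail between -0.155 and -0.098 m and y of strip_middle_center in the frame of cleat between -0.045 and 0.045 m and angle between strip_middle_center's own z axis and vertical below 0.15 rad and height (world z) of strip_middle_center below 0.028 m)) or (contact force between wedge and strip_long above 2 N and (x of strip_long_center in the frame of rail between -0.155 and -0.098 m and y of strip_long_center in the frame of cleat between -0.045 and 0.045 m and angle between strip_long_center's own z axis and vertical below 0.15 rad and height (world z) of strip_long_center below 0.028 m))) and ((contact force between strip_short and board above 2 N and (x of strip_short_center in the frame of rail between -0.155 and -0.098 m and y of strip_short_center in the frame of cleat between -0.045 and 0.045 m and angle between strip_short_center's own z axis and vertical below 0.15 rad and height (world z) of strip_short_center below 0.028 m)) or (contact force between strip_middle and board above 2 N and (x of strip_middle_center in the frame of rail between -0.155 and -0.098 m and y of strip_middle_center in the frame of cleat between -0.045 and 0.045 m and angle between strip_middle_center's own z axis and vertical below 0.15 rad and height (world z) of strip_middle_center below 0.028 m)) or (contact force between strip_long and board above 2 N and (x of strip_long_center in the frame of rail between -0.155 and -0.098 m and y of strip_long_center in the frame of cleat between -0.045 and 0.045 m and angle between strip_long_center's own z axis and vertical below 0.15 rad and height (world z) of strip_long_center below 0.028 m))) and contact force between wedge and cleat above 3 N and contact force between board and rail above 2 N and contact force between the fingers and wedge above 2 N and linear speed of each of wedge, board below 0.01 m/s); the arm keeps its last pose, push and grip.
It fails at once if the tin was disturbed (distance of tin from where it was at the start of the episode above 0.025 m).
It fails at once if the tape measure was disturbed (distance of tape_measure from where it was at the start of the episode above 0.025 m).
It fails at once if the hammer was disturbed (distance of hammer from where it was at the start of the episode above 0.025 m).
It also fails if it takes over 72 s, if anything falls off the work surface, if the arm or the gripper's body presses on something with over 40 N, if the wrist force passes 120 N, or if a joint passes its speed limit or range.

## Working session

There is one attempt and no reset: what is moved stays moved. The work goes in short steps, Python scripts to look and compute and a tool call to move; the robot and the scene stay as the last step left them, time stands still between calls to the robot, and variables do not carry over. Pictures are saved under pics/ and viewed, and the job is handed in when it is done.

Besides the shell and the picture viewer there is one more tool, called after ">>>" as name(argument=value, ...), one argument or row to a line, values as JSON. send_rows: Moves the arm, as the interface text tells. Its arguments: {"type":"object","properties":{"deltas":{"type":"array","items":{"type":"object","properties":{"dp":{"type":"array","items":{"type":"number"}},"rotation":{"type":"array","items":{"type":"number"}}}}},"fingers":{"type":"number"},"grip_force":{"type":"number"}},"required":["deltas"]}

```bash
ls; mkdir -p pics
cat > h.py <<'E'
import numpy as np, cv2
from rig import monitor, eyes, manip, models
def shot(n,f):
    p=eyes.get_image(n); cv2.imwrite(f'pics/{f}.png',cv2.cvtColor(p['color'],cv2.COLOR_RGB2BGR)); return p
def cloud(p):
    K=np.array(p['mtx']);R=cv2.Rodrigues(np.array(p['rvec'],float))[0];t=np.array(p['tvec'],float).ravel()
    d=p['depth'];v,u=np.mgrid[:d.shape[0],:d.shape[1]]
    X=np.stack([(u-K[0,2])/K[0,0]*d,(v-K[1,2])/K[1,1]*d,d],-1)
    W=(X-t)@R; W[d<=0]=np.nan
    return W
def proj(p,X):
    return cv2.projectPoints(np.array(X,float).reshape(-1,3),np.array(p['rvec'],float),np.array(p['tvec'],float),np.array(p['mtx'],float),None)[0].reshape(-1,2)
E
python3 - <<'E'
from h import *
for n in ['top','scene']:
    p=shot(n,n+'0'); np.savez(f'{n}0.npz',**p)
    W=cloud(p);print(n,p['shot'],W[::383,::511])
    for nm in ['rail','cleat','board_center','strip_short_center','strip_middle_center','strip_long_center','wedge_tail','wedge_nose','tin','tape_measure','hammer']:
        print(nm,[(np.round(r['box']).astype(int).tolist(),round(r['score'],2)) for r in models.find_in(nm,p)])
print(monitor.get_state())
E
```

```text
pics
top 1 [[[ 1.57214986e+00  1.26991702e+00 -7.52141855e-01]
  [ 1.55783140e+00 -1.37573705e+00 -7.49629957e-01]]

 [[-1.07107499e-01  7.53704818e-01 -3.99347446e-03]
  [-1.19532317e-01 -8.03324393e-01 -3.94289293e-04]]]
rail []
cleat [([194, 176, 234, 197], 0.76)]
board_center [([341, 254, 394, 311], 0.96), ([245, 137, 304, 176], 0.92), ([75, 125, 105, 207], 0.71), ([279, 194, 331, 260], 0.64)]
strip_short_center [([114, 166, 131, 174], 0.6)]
strip_middle_center []
strip_long_center [([114, 198, 140, 201], 0.63)]
wedge_tail [([352, 132, 373, 201], 0.98)]
wedge_nose [([349, 130, 371, 197], 0.63), ([247, 137, 305, 177], 0.37)]
tin [([381, 140, 420, 172], 0.72)]
tape_measure [([173, 211, 189, 242], 0.71)]
hammer [([76, 126, 104, 206], 0.91)]
scene 2 [[[-1.60074097e+00 -2.37645296e+00  2.71957594e-01]
  [-1.96438596e+00  1.53408905e+00  2.11503709e-01]]

 [[ 7.47410380e-01 -1.01455833e+00 -7.49751856e-01]
  [ 9.04685060e-01  5.69908118e-01 -9.36193050e-04]]]
rail [([145, 239, 334, 280], 0.65)]
cleat [([270, 214, 313, 234], 0.93)]
board_center [([179, 173, 235, 209], 0.8), ([156, 146, 
[... 358 characters left out ...]
4)]
hammer [([419, 216, 464, 289], 0.79)]
{'clock': 1.2, 'qpos': array([-1.34601763e+00,  2.75866853e-01,  1.50488958e+00,  4.32110446e-06,
        1.36068191e+00, -1.20986738e-01]), 'qd': array([0.00118857, 0.00020213, 0.00054784, 0.00013949, 0.00092356,
       0.00035711]), 'effort': array([ 2.05606993e-03, -4.16661716e+01, -2.46096861e+01,  6.36908817e-05,
        3.39732096e-04, -6.05939192e-06]), 'position': array([ 0.19488942, -0.54100623,  0.2503511 ]), 'ee_rot': array([7.69459538e-05, 9.85093043e-01, 1.72022358e-01, 6.11269285e-06]), 'contact_force': array([ 0.06581791,  0.14575528, -0.89068185]), 'moment': array([ 0.0096721 , -0.03870376,  0.01556999]), 'width': 0.08517414290540012}
```

Run:
```python
import cv2
for n in ['top0','scene0']:
    a=cv2.imread(f'pics/{n}.png'); 
    a=a[100:330,50:450] if n=='top0' else a[130:310,40:500]
    cv2.imwrite(f'pics/{n}z.png',cv2.resize(a,(800,int(800*a.shape[0]/a.shape[1])),interpolation=cv2.INTER_CUBIC))
```

```text
(no output)
```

View pics/top0z.png

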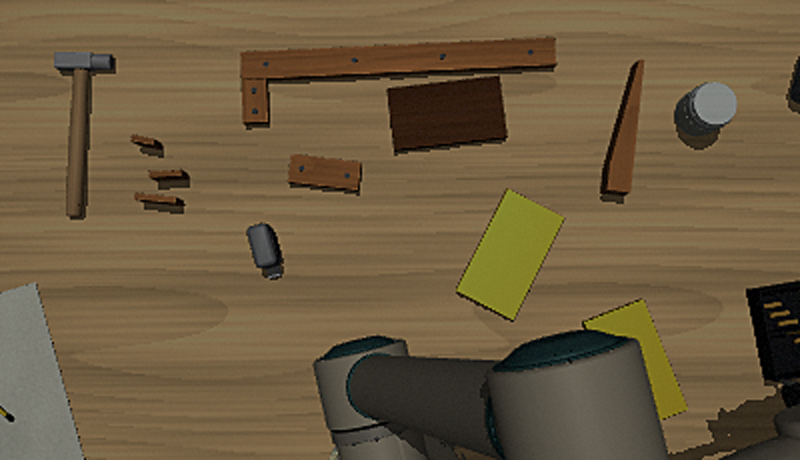

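View pics/scene0z.png

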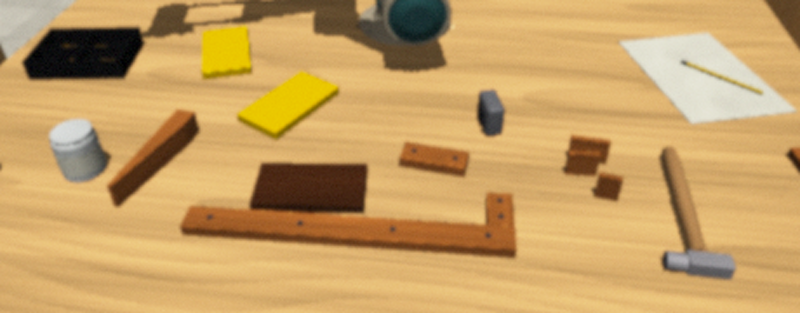

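Run:
```python
from h import *
from scipy import ndimage as nd
p=dict(np.load('top0.npz'));W=cloud(p);z=W[...,2]
print(p['mtx'], p['tvec'])
print('zbench',np.nanmedian(z[210:230,200:260]), np.nanstd(z[210:230,200:260]))
m=(z>0.009)&(W[...,0]>0.2)&(W[...,0]<.95)
m[:, :60]=0;m[255:]=0;m[:,430:]=0
L,n=nd.label(m)
for i in range(1,n+1):
    k=L==i
    if k.sum()<12: continue
    # top-surface pts
    zz=z[k]; zt=np.percentile(zz,85); q=W[k]
    q=q[zz>zt-0.006]
    r=cv2.minAreaRect((q[:,:2]*1000).astype(np.float32))
    vs,us=np.nonzero(k)
    print(i,len(q),k.sum(),'px',us.min(),vs.min(),us.max(),vs.max(),'z',round(zt*1000,1),'c',np.round(r[0],1),'sz',np.round(r[1],1),'a',round(r[2],1), p['color'][k].mean(0).astype(int))
```

```text
[[424.11998446   0.         250.48441455]
 [  0.         424.11998446 203.50415549]
 [  0.           0.           1.        ]] [-0.00949004  0.43408602  1.30067723]
zbench -0.0009736355529075672 0.0027623039342482923
5 2178 2568 px 170 119 327 161 z 21.5 c [643.4  -9.6] sz [115.2 502. ] a 4.0 [94 61 34]
6 585 867 px 77 126 106 207 z 25.9 c [558.5 477.2] sz [259.3  86.9] a 6.1 [81 69 54]
7 517 715 px 350 130 371 197 z 47.3 c [ 557.9 -359.2] sz [ 37.1 208.6] a 82.2 [81 52 28]
8 1536 1781 px 244 138 303 175 z 19.7 c [584.7 -85.1] sz [100.6 179.8] a 6.1 [45 26 14]
9 353 616 px 388 141 418 167 z 85.9 c [ 581.3 -484.6] sz [63.1 63.3] a 44.0 [93 95 93]
10 39 63 px 115 167 130 173 z 46.4 c [539.2 384.5] sz [35.6 10.2] a 79.0 [60 38 20]
12 444 517 px 194 177 230 194 z 21.5 c [491.6 107.9] sz [111.9  45.4] a 83.4 [95 61 34]
13 58 91 px 124 185 143 189 z 45.6 c [486.8 350.6] sz [ 9.6 49.2] a 0.7 [61 39 21]
15 1643 1826 px 278 194 331 254 z 19.8 c [ 361.5 -181. ] sz [100.2 180. ] a 62.2 [131 130  40]
16 69 94 px 117 197 140 202 z 46.7 c [449.  363.6] sz [64.3  9.8] a 84.2 [75 48 26]
18 204 282 px 173 212 190 233 z 62.5 c [374.2 198.4] sz [64.  32.5] a 17.3 [56 57 58]
24 17 51 px 424 244 429 254 z 36.3 c [ 290.8 -554.4] sz [ 4.  27.3] a 89.3 [2 2 2]
26 43 48 px 358 250 373 254 z 19.5 c [ 281.1 -368.4] sz [43.1 12.4] a 89.7 [123 114  29]
```

```bash
cat > fit.py <<'E'
from h import *
from scipy import ndimage as nd
from scipy.optimize import minimize
def fitpoly(q,poly,x0):
    # q: Nx2 top points (mm); maximise fit of polygon: signed-distance of mask points vs area -> use IoU on 1mm raster
    lo=q.min(0)-30; 
    def cost(v):
        c,s=np.cos(v[2]),np.sin(v[2]);P=poly@np.array([[c,s],[-s,c]])+v[:2]
        return P
    return cost
def rectfit(q):
    return cv2.minAreaRect(q.astype(np.float32))
E
python3 - <<'E'
from h import *
from scipy import ndimage as nd
p=dict(np.load('top0.npz'));W=cloud(p);z=W[...,2]
def pts(box,zlo,zhi):
    l,t,r,b=box;m=np.zeros(z.shape,bool);m[t:b+1,l:r+1]=1
    m&=(z>zlo)&(z<zhi);L,n=nd.label(m);k=L==1+np.argmax(nd.sum(m,L,range(1,n+1)));return k
def edge(k,axis,lo,hi,which):
    # along image columns (u) find first/last row ; returns line fit in world
    out=[]
    for u in range(lo,hi+1):
        v=np.nonzero(k[:,u])[0]
        out.append(W[v[0],u,:2] if which=='top' else W[v[-1],u,:2])
    o=np.array(out)*1000
    a,b=np.polyfit(o[:,1],o[:,0],1);res=o[:,0]-np.polyval([a,b],o[:,1])
    return a,b,res.std()
k=pts((170,119,327,161),.012,.03)
for w,lo,hi in [('top',175,322),('bot',190,322)]:
    a,b,s=edge(k,0,lo,hi,w);print('rail',w,'yaw',np.degrees(np.arctan(-a)),b,s)
k=pts((194,177,230,194),.012,.03)
for w in ['top','bot']:
    a,b,s=edge(k,0,199,226,w);print('cleat',w,'yaw',np.degrees(np.arctan(-a))+9.46,b,s)
k=pts((244,138,303,175),.012,.03)
for w in ['top','bot']:
    a,b,s=edge(k,0,252,296,w);print('board',w,'yaw',np.degrees(np.arctan(-a)),b,s)
E
```

```text
rail top yaw 2.3722547754490404 693.0250079173206 1.2772936250182598
rail bot yaw 2.3834756272190303 650.0686676723568 1.0056155109257077
cleat top yaw 2.634952008619802 499.4318400617679 1.06102255418714
cleat bot yaw 2.590582145272288 457.02391148142794 0.885257713745157
board top yaw 6.2799159736701275 624.1081426643383 1.2205447394209772
board bot yaw 6.305159440890591 526.4910482602023 1.074431367164234
```

Run:
```python
from h import *
p=dict(np.load('top0.npz'));W=cloud(p);z=W[...,2]
yaw=np.radians(2.45);c,s=np.cos(yaw),np.sin(yaw);R=np.array([[c,-s],[s,c]])
def sel(box,lo=.012,hi=.03):
    l,t,r,b=box;w=W[t:b+1,l:r+1].reshape(-1,3);w=w[(w[:,2]>lo)&(w[:,2]<hi)];return w[:,:2]*1000@R   # rail-rot coords
q=sel((170,119,327,161))
e=lambda a:(np.percentile(a,.5),np.percentile(a,99.5),a.min(),a.max())
print('all y',e(q[:,1]),'x',e(q[:,0]))
xf=np.median
st=q[(q[:,0]<640)&(q[:,1]>50)]
f=q[q[:,0]<630]
print('stop x',e(f[:,0]),'y',e(f[:,1]))
# board in rail-rot coords
def rect(box,lo,hi,):
    q=sel(box,lo,hi);r=cv2.minAreaRect(q.astype(np.float32));return r
print('cleat',rect((194,177,230,194),.012,.03))
print('board',rect((244,138,303,175),.012,.03))
print('wedge',rect((350,130,371,197),.036,.055))
for b in [(115,167,130,173),(124,185,143,189),(117,197,140,202)]: print('strip',rect(b,.038,.055))
print('tape',rect((173,212,190,233),.05,.07))
```

```text
all y (np.float64(-283.24768666073595), np.float64(211.04104461571248), np.float64(-287.24056330462906), np.float64(212.31897997143585)) x (np.float64(562.6348000906154), np.float64(693.7646686601153), np.float64(559.0663735965902), np.float64(695.7005880559218))
stop x (np.float64(561.1167416777489), np.float64(629.7635038584579), np.float64(559.0663735965902), np.float64(629.9684775283932)) y (np.float64(-198.43812231185592), np.float64(211.37628407627545), np.float64(-200.41891246180805), np.float64(212.2613780139611))
cleat ((495.642333984375, 86.87677001953125), (111.93778991699219, 45.48470687866211), 80.7781982421875)
board ((580.8367309570312, -110.01603698730469), (101.31572723388672, 179.81674194335938), 3.714245319366455)
wedge ((541.9794311523438, -383.2334899902344), (37.611968994140625, 208.6812744140625), 79.52172088623047)
strip ((555.189697265625, 361.1017150878906), (35.609737396240234, 10.237432479858398), 76.56069946289062)
strip ((501.3267822265625, 329.5110168457031), (49.24649429321289, 9.609969139099121), 88.20356750488281)
strip ((464.1502990722656, 344.0461730957031), (64.33051300048828, 9.760274887084961), 81.7909164428711)
tape ((383.319580078125, 181.95372009277344), (65.60901641845703, 36.46589660644531), 14.301837921142578)
```

>>> send_rows(
  deltas=[
    {"dp":[0.68,1,0],"rotation":[0,0,-0.606]},
    {"dp":[0.68,1,0],"rotation":[0,0,-0.606]},
    {"dp":[0.68,1,0],"rotation":[0,0,-0.606]},
    {"dp":[0.68,1,0],"rotation":[0,0,-0.606]},
  ],
  fingers=1,
  grip_force=60,
)

```text
clock: 1.53
position: [0.2779, -0.417, 0.2503]
ee_rot: [-0.001, 1.0, 0.021, 0.001]
contact_force: [0.5, -1.2, 0.3]
width: 0.0388
```

>>> send_rows(
  deltas=[
    {"dp":[0.68,1,-0.2],"rotation":[0,0,0]},
    {"dp":[0.68,1,-0.2],"rotation":[0,0,0]},
    {"dp":[0.68,1,-0.2],"rotation":[0,0,0]},
    {"dp":[0.68,1,-0.2],"rotation":[0,0,0]},
  ],
)

```text
clock: 1.87
position: [0.3592, -0.297, 0.2258]
ee_rot: [-0.001, 1.0, 0.022, 0.0]
contact_force: [0.4, -0.9, -1.0]
width: 0.0002
```

>>> send_rows(
  deltas=[
    {"dp":[0.68,1,-0.5],"rotation":[0,0,0]},
    {"dp":[0.68,1,-0.5],"rotation":[0,0,0]},
    {"dp":[0.68,1,-0.5],"rotation":[0,0,0]},
    {"dp":[0.68,1,-0.5],"rotation":[0,0,0]},
  ],
)

```text
clock: 2.2
position: [0.4404, -0.1784, 0.1655]
ee_rot: [-0.0, 1.0, 0.022, 0.0]
contact_force: [0.5, 0.7, -0.5]
width: 0.0
```

>>> send_rows(
  deltas=[
    {"dp":[0.53,0.65,-0.5],"rotation":[0,0,0]},
    {"dp":[0.53,0.65,-0.5],"rotation":[0,0,0]},
    {"dp":[0.53,0.65,-0.8],"rotation":[0,0,0]},
    {"dp":[0.53,0.65,-0.95],"rotation":[0,0,0]},
    {"dp":[0.53,0.65,-1],"rotation":[0,0,0]},
  ],
)

```text
clock: 2.62
position: [0.5012, -0.1001, 0.0418]
ee_rot: [-0.002, 1.0, 0.023, -0.004]
contact_force: [-0.7, 0.5, -0.1]
width: 0.0005
```

>>> send_rows(
  deltas=[
    {"dp":[0,0,-0.16],"rotation":[0,0,0]},
    {"dp":[0,0,-0.16],"rotation":[0,0,0]},
  ],
)

```text
clock: 2.78
position: [0.5014, -0.1026, 0.0252]
ee_rot: [-0.001, 1.0, 0.022, -0.003]
contact_force: [0.1, -0.5, -0.3]
width: 0.0002
```

Run:
```python
from h import *
p=shot('wrist','w1');np.savez('w1.npz',**p)
s=monitor.get_state();print(s['position'],s['contact_force'],s['qpos'])
```

```text
[ 0.50217439 -0.1031135   0.0266359 ] [0.60927157 0.89121811 0.66087188] [-3.38082525e-01  4.15758211e-01  1.94141719e+00 -4.73374557e-04
  7.87591857e-01  1.19044937e+00]
```

View pics/w1.png

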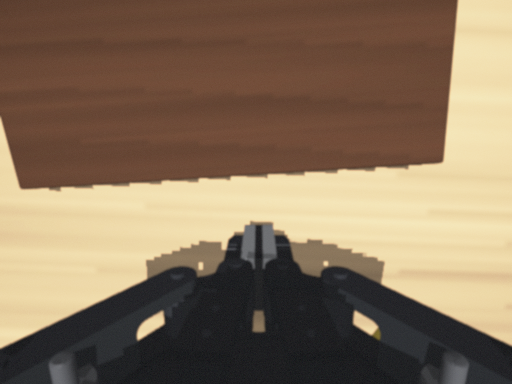

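>>> send_rows(
  deltas=[
    {"dp":[0,0.19,0],"rotation":[0,0,0]},
    {"dp":[0.12,0.19,0],"rotation":[0,0,0]},
    {"dp":[0.19,0.19,0],"rotation":[0,0,0]},
    {"dp":[0.25,0.19,0],"rotation":[0,0,0]},
    {"dp":[0.3,0.19,0],"rotation":[0,0,0]},
  ],
)

```text
clock: 3.25
position: [0.5394, -0.0808, 0.0283]
ee_rot: [0.0, 1.0, 0.021, -0.0]
contact_force: [-4.2, 0.3, 2.6]
width: -0.0
```

>>> send_rows(
  deltas=[
    {"dp":[0.02,0,0],"rotation":[0,0,0]},
    {"dp":[0.04,0,0],"rotation":[0,0,0]},
  ],
)

```text
clock: 3.42
position: [0.5427, -0.0802, 0.0272]
ee_rot: [-0.0, 1.0, 0.021, -0.002]
contact_force: [-5.5, 2.2, 3.2]
width: 0.0001
```

>>> send_rows(
  deltas=[
    {"dp":[0.02,0,0],"rotation":[0,0,0]},
    {"dp":[0.04,0,0],"rotation":[0,0,0]},
  ],
)

```text
clock: 3.58
position: [0.5431, -0.08, 0.0267]
ee_rot: [-0.001, 1.0, 0.022, -0.006]
contact_force: [-15.6, -2.1, 12.3]
width: 0.0002
```

Run:
```python
from h import *
p=shot('wrist','w2');np.savez('w2.npz',**p)
s=monitor.get_state();print(s['position'],s['contact_force'])
```

```text
[ 0.5430113  -0.07999066  0.02661592] [-12.49651198  -0.83685696   9.19973344]
```

View pics/w2.png

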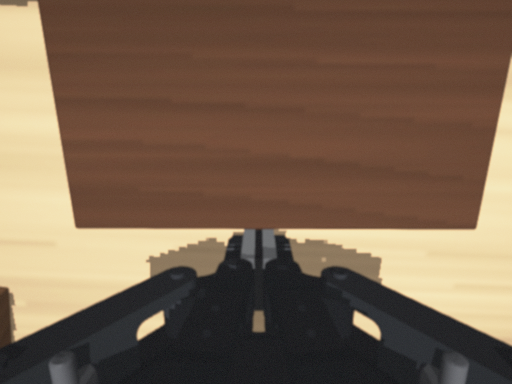

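>>> send_rows(
  deltas=[
    {"dp":[-0.06,0,0.05],"rotation":[0,0,0]},
    {"dp":[-0.06,-0.1,0.3],"rotation":[0,0,0]},
    {"dp":[0.1,-0.35,0.3],"rotation":[0,0,0]},
    {"dp":[0.3,-0.65,0.3],"rotation":[0,0,0]},
    {"dp":[0.53,-0.95,0.3],"rotation":[0,0,0]},
    {"dp":[0.53,-1,0.3],"rotation":[0,0,0]},
  ],
)

```text
clock: 4.13
position: [0.6191, -0.2068, 0.0647]
ee_rot: [0.003, 1.0, 0.02, 0.006]
contact_force: [1.1, -0.4, 0.7]
width: -0.0002
```

>>> send_rows(
  deltas=[
    {"dp":[0,-0.15,0],"rotation":[0,0,0]},
    {"dp":[0,-0.15,-0.3],"rotation":[0,0,0]},
    {"dp":[0,-0.15,-0.3],"rotation":[0,0,0]},
  ],
)

```text
clock: 4.38
position: [0.6103, -0.2186, 0.0229]
ee_rot: [-0.001, 1.0, 0.02, -0.003]
contact_force: [-1.2, 1.0, -1.7]
width: -0.0003
```

Run:
```python
from h import *
p=shot('wrist','w3')
s=monitor.get_state();print(s['position'],s['contact_force'])
```

```text
[ 0.61029932 -0.21782374  0.02447634] [-1.80935727  0.5610867   0.42206924]
```

View pics/w3.png

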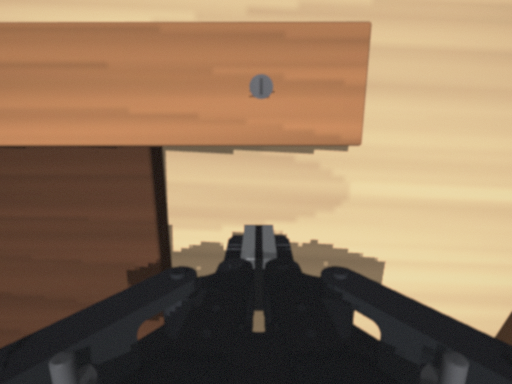

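>>> send_rows(
  deltas=[
    {"dp":[-0.02,0.12,0.01],"rotation":[0,0,0]},
    {"dp":[-0.03,0.22,0.02],"rotation":[0,0,0]},
    {"dp":[-0.035,0.32,0.02],"rotation":[0,0,0]},
    {"dp":[-0.04,0.42,0.02],"rotation":[0,0,0]},
    {"dp":[-0.045,0.52,0.02],"rotation":[0,0,0]},
    {"dp":[-0.05,0.62,0.02],"rotation":[0,0,0]},
    {"dp":[-0.055,0.72,0.02],"rotation":[0,0,0]},
    {"dp":[-0.06,0.82,0.02],"rotation":[0,0,0]},
    {"dp":[-0.065,0.92,0.02],"rotation":[0,0,0]},
    {"dp":[-0.07,1,0.02],"rotation":[0,0,0]},
  ],
)

```text
clock: 5.27
position: [0.6051, -0.0976, 0.0306]
ee_rot: [0.001, 1.0, 0.022, 0.001]
contact_force: [-0.1, -5.1, 5.4]
width: 0.0001
```

>>> send_rows(
  deltas=[
    {"dp":[-0.005,0.1,0],"rotation":[0,0,0]},
    {"dp":[-0.01,0.2,0],"rotation":[0,0,0]},
    {"dp":[-0.013,0.3,0],"rotation":[0,0,0]},
    {"dp":[-0.017,0.4,0],"rotation":[0,0,0]},
    {"dp":[-0.022,0.5,0],"rotation":[0,0,0]},
    {"dp":[-0.026,0.6,0],"rotation":[0,0,0]},
    {"dp":[-0.03,0.65,0],"rotation":[0,0,0]},
  ],
)

```text
clock: 5.85
position: [0.6012, -0.0192, 0.0305]
ee_rot: [0.001, 1.0, 0.022, 0.001]
contact_force: [0.4, -4.9, 4.9]
width: -0.0002
```

Run:
```python
from h import *
p=shot('top','t1');np.savez('t1.npz',**p)
s=monitor.get_state();print(s['position'],s['contact_force'])
W=cloud(p)
z=W[...,2];k=(p['color'].max(-1)<75)&(z>.009)&(z<.03);k[:115]=0;k[185:]=0;k[:,:165]=0;k[:,330:]=0
q=W[k][:,:2]*1000;print(k.sum(),cv2.minAreaRect(q.astype(np.float32)))
a=cv2.imread('pics/t1.png')[100:330,50:450];cv2.imwrite('pics/t1z.png',cv2.resize(a,(800,460)))
```

```text
[ 0.60112125 -0.01832377  0.03052778] [-0.15682883 -1.7567826   6.77504301]
986 ((590.8097534179688, -12.708892822265625), (174.49021911621094, 494.7893371582031), 2.90685772895813)
```

View pics/t1z.png

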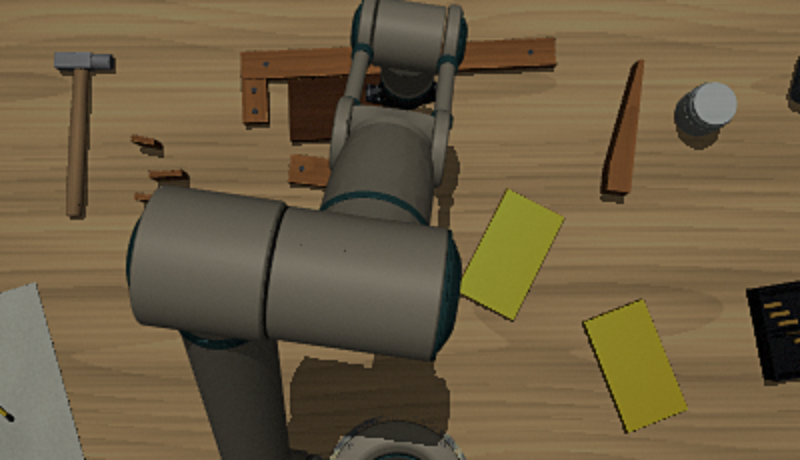

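>>> send_rows(
  deltas=[
    {"dp":[-0.004,0.09,0],"rotation":[0,0,0]},
    {"dp":[-0.008,0.16,0],"rotation":[0,0,0]},
    {"dp":[-0.01,0.2,0],"rotation":[0,0,0]},
    {"dp":[-0.01,0.22,0],"rotation":[0,0,0]},
  ],
)

```text
clock: 6.23
position: [0.5999, 0.0067, 0.0305]
ee_rot: [0.001, 1.0, 0.022, 0.001]
contact_force: [0.7, -5.3, 7.3]
width: -0.0003
```

>>> send_rows(
  deltas=[
    {"dp":[0,0.02,0],"rotation":[0,0,0]},
    {"dp":[0,0.04,0],"rotation":[0,0,0]},
  ],
)

```text
clock: 6.4
position: [0.5999, 0.0109, 0.0305]
ee_rot: [0.001, 1.0, 0.022, 0.001]
contact_force: [-0.7, -5.0, 6.4]
width: -0.0
```

>>> send_rows(
  deltas=[
    {"dp":[0,0.02,0],"rotation":[0,0,0]},
    {"dp":[0,0.04,0],"rotation":[0,0,0]},
    {"dp":[0,0.06,0],"rotation":[0,0,0]},
  ],
)

```text
clock: 6.65
position: [0.5999, 0.014, 0.0305]
ee_rot: [0.005, 1.0, 0.024, 0.001]
contact_force: [-0.1, -22.7, 7.1]
width: -0.0001
```

Run:
```python
from h import *
s=monitor.get_state();print(s['position'],s['contact_force'])
p=shot('wrist','w4')
```

```text
[0.59988805 0.01402732 0.03053447] [ -0.08444516 -22.65865313   7.13021709]
```

View pics/w4.png

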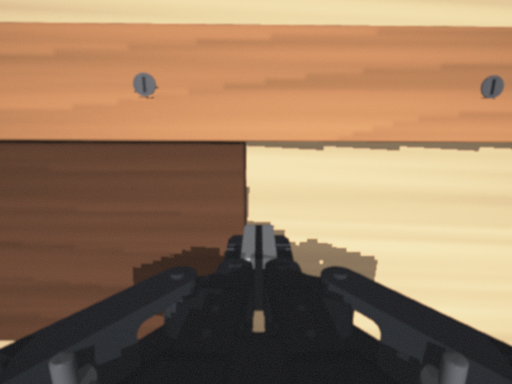

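>>> send_rows(
  deltas=[
    {"dp":[0,-0.08,0.02],"rotation":[0,0,0]},
    {"dp":[0,-0.08,0.4],"rotation":[0,0,0]},
    {"dp":[-0.3,0,0.7],"rotation":[0,0,0]},
    {"dp":[-0.6,0.2,1],"rotation":[0,0,0]},
    {"dp":[-0.9,0.5,1],"rotation":[0,0,0]},
    {"dp":[-0.9,0.55,1],"rotation":[0,0,0]},
  ],
  fingers=-1,
)

```text
clock: 7.2
position: [0.4873, 0.0731, 0.1565]
ee_rot: [0.012, 1.0, 0.024, -0.002]
contact_force: [-20.1, -24.8, 36.1]
width: 0.072
```

>>> send_rows(
  deltas=[
    {"dp":[0,0,0.6],"rotation":[0,0,0]},
    {"dp":[0,0,0.6],"rotation":[0,0,0]},
    {"dp":[0,0,0.6],"rotation":[0,0,0]},
  ],
)

```text
clock: 7.45
position: [0.4931, 0.0858, 0.2274]
ee_rot: [-0.001, 1.0, 0.022, 0.005]
contact_force: [1.0, -0.9, 1.0]
width: 0.0855
```

Run:
```python
from h import *
s=monitor.get_state();print(s['position'],s['contact_force'])
p=shot('wrist','w5');np.savez('w5.npz',**p)
p=shot('top','t2');np.savez('t2.npz',**p)
a=cv2.imread('pics/t2.png')[100:330,50:450];cv2.imwrite('pics/t2z.png',cv2.resize(a,(800,460)))
```

```text
[0.49308488 0.08583994 0.22741354] [ 1.04366731 -0.92660966  0.9516597 ]
```

View pics/w5.png

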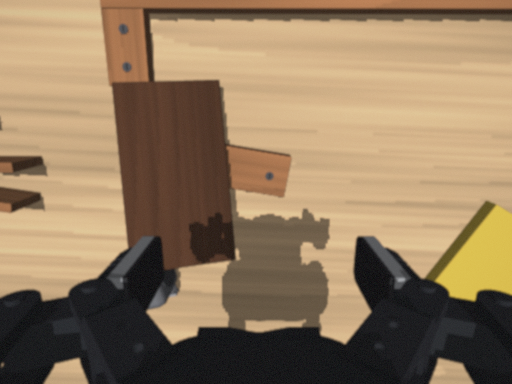

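View pics/t2z.png

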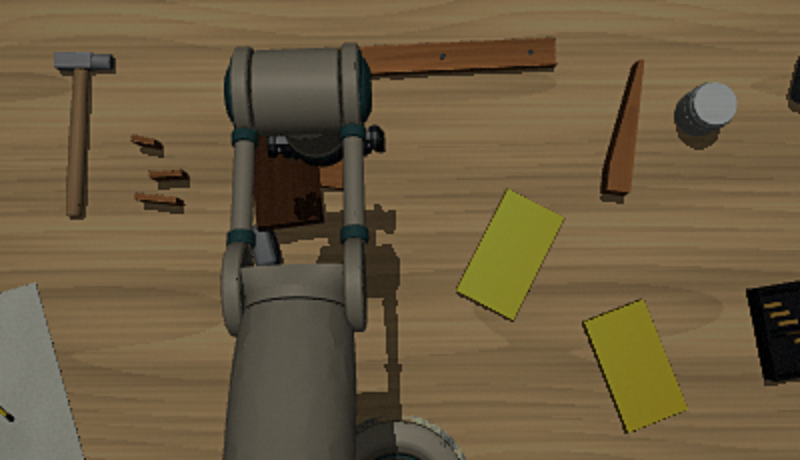

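Run:
```python
from h import *
from scipy import ndimage as nd
p=dict(np.load('w5.npz'));W=cloud(p);z=W[...,2];c=p['color'].astype(int)
for v in range(85,270,20):
    print(v,[(u,int(z[v,u]*1000),c[v,u].tolist()) for u in range(110,300,18)][:11] if v in(165,) else [int(z[v,u]*1000) for u in range(110,300,12)])
k=(c.max(-1)<110)&(z>.008)&(z<.06);k[270:]=0;k[:78]=0;k[:,:100]=0;k[:,300:]=0
k=nd.binary_opening(k,iterations=2)
L,n=nd.label(k);kk=L==1+np.argmax(nd.sum(k,L,range(1,n+1)))
q=W[kk];A=np.c_[q[:,:2],np.ones(len(q))];co=np.linalg.lstsq(A,q[:,2],rcond=None)[0];print('plane',co,(A@co-q[:,2]).std())
print(cv2.minAreaRect((q[:,:2]*1000).astype(np.float32)), np.percentile(q[:,2],[5,50,95]))
# corners
v,u=np.nonzero(kk)
for f in [u+v,u-v,-u+v,-u-v]: i=np.argmin(f);print(u[i],v[i],np.round(W[v[i],u[i]]*1000))
```

```text
85 [19, 39, 39, 36, 33, 33, 29, 26, 25, 22, 0, -1, 0, -2, -1, 0]
105 [0, 44, 43, 41, 39, 38, 33, 32, 30, 26, 0, 0, -1, -1, 0, -1]
125 [0, 49, 47, 44, 42, 41, 38, 37, 34, 32, 0, -1, 0, 0, 0, 0]
145 [-1, 54, 52, 49, 49, 46, 44, 42, 40, 37, 7, 0, 0, -1, -2, 0]
165 [(110, -1, [198, 167, 130]), (128, 58, [93, 65, 48]), (146, 55, [94, 65, 48]), (164, 52, [94, 64, 46]), (182, 49, [94, 64, 49]), (200, 47, [89, 58, 44]), (218, 43, [83, 56, 43]), (236, 19, [165, 115, 78]), (254, 18, [161, 113, 77]), (272, 18, [166, 115, 79]), (290, 18, [177, 143, 108])]
185 [-2, 63, 62, 61, 58, 56, 55, 50, 49, 47, 19, 20, 19, 20, 19, -1]
205 [-1, 0, 66, 66, 63, 60, 59, 56, 55, 52, 50, 0, 0, -1, -1, 0]
225 [0, -1, 71, 70, 67, 64, 62, 61, 59, 57, 56, -2, -1, -1, 0, 0]
245 [-1, -2, 75, 233, 226, 70, 67, 65, 64, 62, 59, 0, -1, 0, -1, 0]
265 [241, 250, 250, 240, 227, 75, 72, 71, 0, -1, 0, -1, -1, 0, 0, -1]
plane [-0.27037237  0.19886701  0.15211725] 0.0019275315700160206
((499.7686767578125, 166.55538940429688), (163.98036193847656, 96.9612045288086), 7.944180488586426) [0.02851867 0.04545535 0.05797327]
114 83 [572. 223.  42.]
122 162 [502. 213.  59.]
216 81 [579. 132.  22.]
234 240 [427. 108.  57.]
```

Run:
```python
from h import *
p=shot('scene','s1');np.savez('s1.npz',**p)
a=cv2.imread('pics/s1.png')[130:310,150:400];cv2.imwrite('pics/s1z.png',cv2.resize(a,(800,576),interpolation=cv2.INTER_CUBIC))
s=monitor.get_state();print(s['position'],s['qpos'])
# tape from t2 vs t0
for f in ['top0','t2']:
    q=dict(np.load(f+'.npz'));W=cloud(q);z=W[...,2]
    k=(z>.05)&(z<.07)&(W[...,0]<.44)&(W[...,0]>.32)&(W[...,1]>.16)&(W[...,1]<.24)
    w=W[k];v,u=np.nonzero(k);print(f,k.sum(),w[:,0].min(),w[:,0].max(),w[:,1].min(),w[:,1].max(),u.min(),u.max(),v.min(),v.max())
```

```text
[0.49030803 0.08512851 0.22102437] [3.13526119e-02 1.79631470e-01 1.71128614e+00 9.65419155e-04
 1.25203889e+00 1.55864239e+00]
top0 241 0.34294563252702603 0.40671919369628795 0.17679794767696977 0.22164587155470872 173 188 212 233
t2 217 0.34574316499955293 0.4388707243747038 0.1601993483616207 0.2127957306160008 176 193 201 232
```

View pics/s1z.png

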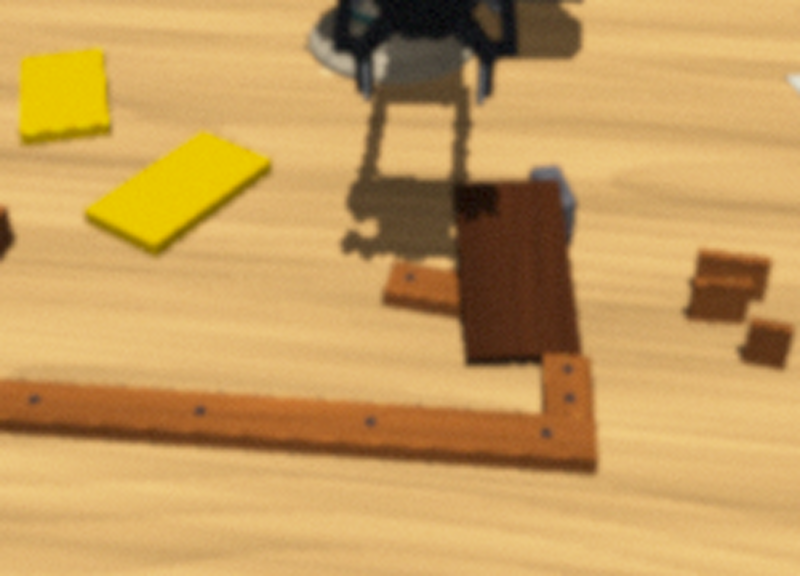

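>>> send_rows(
  deltas=[
    {"dp":[-0.25,0.1,0],"rotation":[0,0,0.785]},
    {"dp":[-0.25,0.1,0],"rotation":[0,0,0.785]},
    {"dp":[-0.25,0.1,0],"rotation":[0,0,0.785]},
    {"dp":[-0.25,0.1,0],"rotation":[0,0,0.785]},
  ],
  grip_force=120,
)

```text
clock: 7.93
position: [0.4597, 0.0967, 0.2194]
ee_rot: [-0.001, 0.976, 0.217, -0.002]
contact_force: [-0.1, 0.1, -0.4]
width: 0.0852
```

>>> send_rows(
  deltas=[
    {"dp":[-0.25,0.1,0],"rotation":[0,0,0.785]},
    {"dp":[-0.25,0.1,0],"rotation":[0,0,0.785]},
    {"dp":[-0.25,0.1,0],"rotation":[0,0,0.785]},
    {"dp":[-0.25,0.1,0],"rotation":[0,0,0.785]},
  ],
)

```text
clock: 8.27
position: [0.4304, 0.1085, 0.2201]
ee_rot: [-0.001, 0.915, 0.402, -0.001]
contact_force: [0.9, 0.4, -0.3]
width: 0.0856
```

>>> send_rows(
  deltas=[
    {"dp":[-0.25,0.1,0],"rotation":[0,0,0.785]},
    {"dp":[-0.25,0.1,0],"rotation":[0,0,0.785]},
    {"dp":[-0.25,0.1,0],"rotation":[0,0,0.785]},
    {"dp":[-0.25,0.1,0],"rotation":[0,0,0.785]},
  ],
)

```text
clock: 8.6
position: [0.4008, 0.1204, 0.2207]
ee_rot: [-0.001, 0.82, 0.573, -0.001]
contact_force: [-0.3, 1.1, -0.5]
width: 0.0859
```

>>> send_rows(
  deltas=[
    {"dp":[0,0,0],"rotation":[0,0,0.785]},
    {"dp":[0,0,0],"rotation":[0,0,0.785]},
    {"dp":[0,0,0],"rotation":[0,0,0.785]},
    {"dp":[0,0,0],"rotation":[0,0,0.785]},
  ],
)

```text
clock: 8.93
position: [0.4014, 0.1201, 0.2209]
ee_rot: [-0.001, 0.693, 0.721, -0.001]
contact_force: [0.4, 0.8, -0.5]
width: 0.0855
```

>>> send_rows(
  deltas=[
    {"dp":[0,0,0],"rotation":[0,-0.87,0]},
    {"dp":[0,0,0],"rotation":[0,-0.87,0]},
    {"dp":[0,0,0],"rotation":[0,-0.87,0]},
    {"dp":[0,0,0],"rotation":[0,-0.87,0]},
  ],
)

```text
clock: 9.27
position: [0.3985, 0.1199, 0.2201]
ee_rot: [0.156, 0.678, 0.702, 0.15]
contact_force: [-0.8, 0.2, -1.0]
width: 0.0855
```

Run:
```python
from h import *
p=shot('wrist','w6');np.savez('w6.npz',**p)
s=monitor.get_state();print(s['position'],s['qpos'],s['ee_rot'],s['clock'])
```

```text
[0.39631956 0.11968918 0.21893101] [ 0.193088   -0.14336253  2.13623563 -0.1223323   0.72585302  0.23122402] [0.15499838 0.67800427 0.70285544 0.14926469] 9.3167
```

View pics/w6.png

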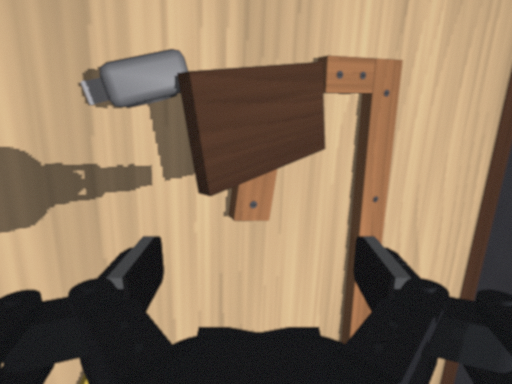

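```bash
cat > kin.py <<'E'
import numpy as np
from scipy.optimize import least_squares
S=[((.19489,-.54101,.25035),(-1.346018,.275867,1.504890,0,1.360682,-.120987)),
((.50217,-.10311,.02664),(-.338083,.415758,1.941417,-.00047,.787592,1.190449)),
((.49031,.08513,.22102),(.031353,.179631,1.711286,.000965,1.252039,1.558642)),
((.39632,.11969,.21893),(.193088,-.143363,2.136236,-.122332,.725853,.231224))]
def Rz(a):c,s=np.cos(a),np.sin(a);return np.array([[c,-s,0],[s,c,0],[0,0,1]])
def Ry(a):c,s=np.cos(a),np.sin(a);return np.array([[c,0,s],[0,1,0],[-s,0,c]])
def fk(q,P):
    a,L1,L2,h,L3,d,e=P
    A=Rz(q[0]);p=A@[a,0,h]
    A=A@Ry(q[1]);p=p+A@[0,0,L1]
    A=A@Ry(q[2]);p=p+A@[e,0,L2]
    A=A@Rz(q[3]);p=p+A@[0,d,0]
    A=A@Ry(q[4]);p=p+A@[0,0,L3]
    A=A@Rz(q[5]);return p,A
def res(P):return np.concatenate([fk(q,P)[0]-x for x,q in S]+[(P-P0)*1e-3])
P0=np.array([0,.45,.45,.15,.25,.07,0])
def fit():
    r=least_squares(res,P0);return r.x,r
if __name__=='__main__':
    P,r=fit();print(P,r.fun)
    for x,q in S: print(np.round(fk(q,P)[1],3))
E
python3 kin.py
```

```text
[-0.00481595  0.65108769  0.42240792  0.15458069  0.37678887  0.070069
  0.06641243] [ 8.81847082e-04 -8.61663124e-04  9.18668985e-04  5.70223932e-04
  4.96274744e-04  8.57439002e-04 -1.68962738e-03  6.43610487e-04
  1.48568204e-03  7.12485798e-04 -2.29558689e-03 -3.26179593e-03
 -4.81594505e-06  2.01087692e-04 -2.75920757e-05  4.58068556e-06
  1.26788874e-04  6.89986108e-08  6.64124350e-05]
[[-0.339  0.941  0.   ]
 [ 0.941  0.339 -0.   ]
 [-0.    -0.    -1.   ]]
[[-0.043  0.999 -0.003]
 [ 0.999  0.043  0.001]
 [ 0.001 -0.003 -1.   ]]
[[-0.043  0.999 -0.001]
 [ 0.999  0.043  0.001]
 [ 0.001 -0.001 -1.   ]]
[[-0.907 -0.033  0.42 ]
 [-0.036  0.999 -0.   ]
 [-0.42  -0.015 -0.907]]
```

```bash
cat >> kin.py <<'E'
lo=np.array([-2.89,-.75,.22,-1.18,.11,-2.7]);hi=np.array([2.89,2.08,2.7,4.32,2.71,2.7])
def ik(p,R,P,q0):
    def f(q):
        x,A=fk(q,P);A=A@np.diag([1,1,1]);
        return np.concatenate([(x-p)*10,(A[:,2]-R[:,2]),(A[:,0]-R[:,0])])
    r=least_squares(f,np.clip(q0,lo+.01,hi-.01),bounds=(lo,hi));return r.x,r.cost
E
python3 - <<'E'
from kin import *
P,_=fit()
from scipy.spatial.transform import Rotation as Ro
# current tool-down with model frame: A for yaw such that jaws along x ; model x-axis at down
q=np.array(S[3][1]);A0=fk(q,P)[1]
Ad=Ry(.434)@A0
for th in [25,35,45,55,65]:
  for pos in [(.425,.125,.05),(.45,.13,.045)]:
    A=Ry(-np.radians(th))@Ad
    x,c=ik(np.array(pos),A,P,q);print(th,pos,np.round(x,2),round(c,5))
for th in [45,60,70]:
  for yaw in [90,-90]:
    A=Rz(np.radians(yaw))@Ry(-np.radians(th))@Ad
    y={90:-.13,-90:.03}[yaw]
    for q0 in ([0,.3,1.8,1.,1.2,0],[0,.3,1.8,-1.,1.2,0]):
      x,c=ik(np.array((.58,y,.08)),A,P,np.array(q0));print(th,yaw,np.round(x,2),round(c,5))
E
```

```text
25 (0.425, 0.125, 0.05) [ 0.23  0.2   2.33 -0.47  0.21  0.63] 0.0
25 (0.45, 0.13, 0.045) [ 0.22  0.24  2.29 -0.46  0.21  0.62] 0.0
35 (0.425, 0.125, 0.05) [ 0.4   0.2   2.33 -1.18  0.23  1.48] 0.00294
35 (0.45, 0.13, 0.045) [ 0.39  0.24  2.3  -1.18  0.22  1.47] 0.00283
45 (0.425, 0.125, 0.05) [ 0.42  0.18  2.33 -1.18  0.25  1.49] 0.04905
45 (0.45, 0.13, 0.045) [ 0.39  0.22  2.3  -1.18  0.23  1.47] 0.04891
55 (0.425, 0.125, 0.05) [ 0.31  0.16  2.36 -1.18  0.11  1.37] 0.15007
55 (0.45, 0.13, 0.045) [ 0.3   0.2   2.32 -1.18  0.11  1.37] 0.15018
65 (0.425, 0.125, 0.05) [ 0.31  0.15  2.36 -1.18  0.11  1.35] 0.30174
65 (0.45, 0.13, 0.045) [ 0.3   0.19  2.32 -1.18  0.11  1.35] 0.30272
45 90 [-0.68  0.69  1.63  0.59  1.41 -2.57] 0.0
45 90 [-0.68  0.69  1.63  0.59  1.41 -2.57] 0.0
45 -90 [ 0.39  0.62  1.58 -0.73  1.38  2.24] 0.0
45 -90 [ 0.39  0.62  1.58 -0.73  1.38  2.24] 0.0
60 90 [-0.74  0.82  1.59  0.69  1.58 -2.66] 0.0
60 90 [-0.74  0.82  1.59  0.69  1.58 -2.66] 0.0
60 -90 [ 0.48  0.74  1.53 -0.87  1.55  2.37] 0.0
60 -90 [ 0.48  0.74  1.53 -0.87  1.55  2.37] 0.0
70 90 [-0.76  0.91  1.57  0.75  1.7  -2.7 ] 9e-05
70 90 [-0.76  0.91  1.57  0.75  1.7  -2.7 ] 9e-05
70 -90 [ 0.53  0.83  1.51 -0.95  1.67  2.43] 0.0
70 -90 [ 0.53  0.83  1.51 -0.95  1.67  2.43] 0.0
```

Run:
```python
from kin import *
P,_=fit()
q=np.array(S[2][1]);Ad=fk(q,P)[1]   # down, jaws along y (yaw -87.5)
def Rx(a):c,s=np.cos(a),np.sin(a);return np.array([[1,0,0],[0,c,-s],[0,s,c]])
for flip in [0,np.pi]:
  for th in [45,60]:
   for pos in [(.51,.212,.048),(.51,.27,.08),(.5,.28,.2)]:
    A=Rx(-np.radians(th))@Rz(flip)@Ad
    best=min((ik(np.array(pos),A,P,np.array(q0)) for q0 in ([.5,.3,1.8,-.8,1.2,1.5],[.5,.3,1.8,-.8,1.2,-1.5])),key=lambda t:t[1])
    print('grip',flip,th,pos,np.round(best[0],2),round(best[1],5))
  for th in [35,45,55]:
    for z in [.1,.2]:
     A=Rz(np.pi/2)@Rx(-np.radians(th))@Rz(flip)@Ad
     best=min((ik(np.array((.55,-.06,z)),A,P,np.array(q0)) for q0 in ([.0,.3,1.8,0,1.2,1.5],[.0,.3,1.8,0,1.2,-1.5],[.0,.3,1.8,0,1.2,0])),key=lambda t:t[1])
     print('place',flip,th,z,np.round(best[0],2),round(best[1],5))
# edge pixels in w6
from h import *
p=dict(np.load('w6.npz'));W=cloud(p)
for uv in [(192,82),(205,78),(250,74),(300,70),(318,68),(190,80),(200,185),(320,146),(140,75),(180,70)]: print(uv,np.round(W[uv[1],uv[0]]*1000))
c=p['color'].astype(int);z=W[...,2]
k=(z>.01)&(z<.09)&(c.max(-1)<120)&(c[...,0]-c[...,2]>25);k[230:]=0;k[:55]=0;k[:,:175]=0;k[:,330:]=0
from scipy import ndimage as nd
L,n=nd.label(nd.binary_opening(k,iterations=2));kk=L==1+np.argmax(nd.sum(k,L,range(1,n+1)))
q=W[kk];A=np.c_[q[:,:2],np.ones(len(q))];co=np.linalg.lstsq(A,q[:,2],rcond=None)[0];r=A@co-q[:,2];g=abs(r)<.003
co=np.linalg.lstsq(A[g],q[g,2],rcond=None)[0];print(co,g.mean(),(A[g]@co-q[g,2]).std())
# gray tape
k2=(z>.03)&(z<.08)&(abs(c[...,0]-c[...,2])<25)&(W[...,0]<.45)&(W[...,1]>.1);k2[150:]=0
print('tape',cv2.minAreaRect((W[k2&(z>.05)][:,:2]*1000).astype(np.float32)))
```

```text
grip 0 45 (0.51, 0.212, 0.048) [ 0.67  0.71  1.5  -0.59  1.51  2.41] 0.0
grip 0 45 (0.51, 0.27, 0.08) [ 0.73  0.72  1.37 -0.55  1.63  2.39] 0.0
grip 0 45 (0.5, 0.28, 0.2) [ 0.75  0.6   1.26 -0.56  1.83  2.29] 0.0
grip 0 60 (0.51, 0.212, 0.048) [ 0.74  0.84  1.41 -0.7   1.71  2.48] 0.0
grip 0 60 (0.51, 0.27, 0.08) [ 0.79  0.85  1.28 -0.68  1.83  2.43] 0.0
grip 0 60 (0.5, 0.28, 0.2) [ 0.81  0.73  1.2  -0.71  2.    2.31] 0.0
place 0 35 0.1 [-0.05  0.24  2.38  2.52  0.11 -2.61] 0.00069
place 0 35 0.2 [-0.34  0.06  2.23  0.63  0.33 -0.93] 0.0
place 0 45 0.1 [-0.15  0.28  2.47  2.55  0.37 -2.7 ] 0.00991
place 0 45 0.2 [-0.06  0.06  2.39  2.43  0.11 -2.52] 0.00044
place 0 55 0.1 [-0.26  0.34  2.54  2.47  0.63 -2.7 ] 0.04093
place 0 55 0.2 [-0.16  0.11  2.48  2.55  0.41 -2.7 ] 0.00731
grip 3.141592653589793 45 (0.51, 0.212, 0.048) [ 0.67  0.71  1.5  -0.59  1.51 -0.73] 0.0
grip 3.141592653589793 45 (0.51, 0.27, 0.08) [ 0.73  0.72  1.38 -0.56  1.63 -0.75] 0.0
grip 3.141592653589793 45 (0.5, 0.28, 0.2) [ 0.75  0.6   1.27 -0.57  1.83 -0.85] 0.0
grip 3.141592653589793 60 (0.51, 0.212, 0.048) [ 0.
[... 411 characters left out ...]
3.2   0.37 -0.08] 0.0
place 3.141592653589793 45 0.2 [-0.06  0.06  2.39  2.46  0.11  0.6 ] 0.00037
place 3.141592653589793 55 0.1 [ 0.04  0.44  2.62  3.18  0.88 -0.05] 0.0
place 3.141592653589793 55 0.2 [ 0.04  0.09  2.44  3.23  0.35 -0.1 ] 0.0
(192, 82) [404. 198.  83.]
(205, 78) [416. 202.  78.]
(250, 74) [461. 209.  60.]
(300, 70) [529. 219.  32.]
(318, 68) [560. 224.  20.]
(190, 80) [402. 200.  84.]
(200, 185) [412. 116.  73.]
(320, 146) [571. 138.  21.]
(140, 75) [370. 202.  62.]
(180, 70) [400. 208.  60.]
[-0.39616872 -0.0551797   0.2541493 ] 0.9969936940900426 0.0005648844194688618
tape ((381.0628967285156, 179.7981719970703), (65.3438491821289, 77.36605834960938), 15.222799301147461)
```

>>> send_rows(
  deltas=[
    {"dp":[0.1,0.2,0.1],"rotation":[0,0.87,0]},
    {"dp":[0.1,0.2,0.1],"rotation":[0,0.87,0]},
    {"dp":[0.1,0.2,0.1],"rotation":[0,0.87,0]},
    {"dp":[0.1,0.2,0.1],"rotation":[0,0.87,0]},
  ],
  fingers=-0.2,
)

```text
clock: 9.65
position: [0.4167, 0.1449, 0.2343]
ee_rot: [-0.001, 0.694, 0.72, -0.001]
contact_force: [1.1, -0.5, -0.1]
width: 0.0513
```

>>> send_rows(
  deltas=[
    {"dp":[0.1,0.3,0],"rotation":[0,0,0.98]},
    {"dp":[0.1,0.3,0],"rotation":[0,0,0.98]},
    {"dp":[0.1,0.3,0],"rotation":[0,0,0.98]},
    {"dp":[0.1,0.3,0],"rotation":[0,0,0.98]},
  ],
)

```text
clock: 9.98
position: [0.4264, 0.1808, 0.2329]
ee_rot: [-0.001, 0.496, 0.868, -0.001]
contact_force: [0.5, -0.1, 0.7]
width: 0.0515
```

>>> send_rows(
  deltas=[
    {"dp":[0.1,0.3,0],"rotation":[0,0,0.98]},
    {"dp":[0.1,0.3,0],"rotation":[0,0,0.98]},
    {"dp":[0.1,0.3,0],"rotation":[0,0,0.98]},
    {"dp":[0.1,0.3,0],"rotation":[0,0,0.98]},
  ],
)

```text
clock: 10.32
position: [0.4383, 0.2169, 0.233]
ee_rot: [-0.001, 0.27, 0.963, -0.0]
contact_force: [0.4, 0.1, 0.1]
width: 0.0512
```

>>> send_rows(
  deltas=[
    {"dp":[0.1,0.3,0],"rotation":[0,0,0.98]},
    {"dp":[0.1,0.3,0],"rotation":[0,0,0.98]},
    {"dp":[0.1,0.3,0],"rotation":[0,0,0.98]},
    {"dp":[0.1,0.3,0],"rotation":[0,0,0.98]},
  ],
)

```text
clock: 10.65
position: [0.4502, 0.2529, 0.2329]
ee_rot: [-0.001, 0.029, 1.0, -0.0]
contact_force: [0.2, -0.4, -0.1]
width: 0.0514
```

Run:
```python
from h import *
s=monitor.get_state();print(s['position'],s['qpos'],s['ee_rot'],s['clock'],s['width'])
p=shot('wrist','w7');np.savez('w7.npz',**p)
```

```text
[0.45020738 0.25292079 0.2328775 ] [ 3.76554177e-01  1.99690196e-01  1.65417228e+00  7.56097650e-04
  1.28979862e+00 -1.13682395e+00] [-1.09360839e-03  2.88103105e-02  9.99584296e-01 -7.40523447e-05] 10.65 0.05138930178399404
```

View pics/w7.png

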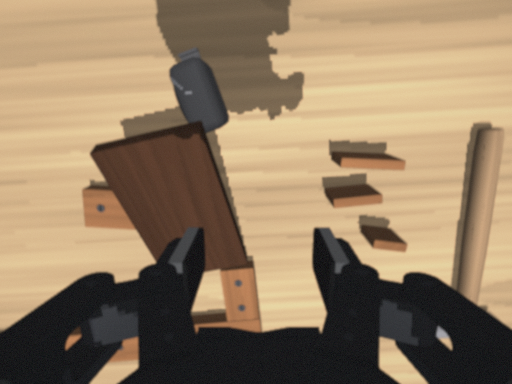

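>>> send_rows(
  deltas=[
    {"dp":[0.03,0.0,0],"rotation":[-0.698,0,0]},
    {"dp":[0.03,0,0],"rotation":[-0.698,0,0]},
    {"dp":[0.03,0,0],"rotation":[-0.698,0,0]},
  ],
)

```text
clock: 10.95
position: [0.4543, 0.2527, 0.234]
ee_rot: [0.006, 0.033, 0.984, -0.176]
contact_force: [0.6, -0.2, -0.9]
width: 0.0516
```

>>> send_rows(
  deltas=[
    {"dp":[0.03,0.0,0],"rotation":[-0.698,0,0]},
    {"dp":[0.03,0,0],"rotation":[-0.698,0,0]},
    {"dp":[0.03,0,0],"rotation":[-0.698,0,0]},
  ],
)

```text
clock: 11.2
position: [0.4573, 0.2538, 0.233]
ee_rot: [0.011, 0.031, 0.938, -0.344]
contact_force: [0.1, 0.3, -0.4]
width: 0.0515
```

>>> send_rows(
  deltas=[
    {"dp":[0,0.0,-0.2],"rotation":[-0.698,0,0]},
    {"dp":[0,0,-0.2],"rotation":[-0.698,0,0]},
    {"dp":[0,0,-0.2],"rotation":[-0.698,0,0]},
  ],
)

```text
clock: 11.45
position: [0.4566, 0.2535, 0.2073]
ee_rot: [0.015, 0.027, 0.864, -0.503]
contact_force: [-0.3, 0.0, 0.0]
width: 0.0512
```

>>> send_rows(
  deltas=[
    {"dp":[0,0.1,-0.3],"rotation":[0,0.75,0.2]},
    {"dp":[0,0.1,-0.3],"rotation":[0,0.75,0.2]},
    {"dp":[0,0.1,-0.3],"rotation":[0,0.75,0.2]},
    {"dp":[0,0.1,-0.3],"rotation":[0,0.75,0.2]},
  ],
)

```text
clock: 11.78
position: [0.4576, 0.2647, 0.1711]
ee_rot: [-0.123, -0.11, 0.853, -0.495]
contact_force: [-0.4, 0.9, 0.4]
width: 0.0512
```

```bash
cat > axes.py <<'E'
from h import *
from scipy.spatial.transform import Rotation as Ro
def axes():
    s=monitor.get_state();w=s['ee_rot'];R=Ro.from_quat([w[1],w[2],w[3],w[0]]).as_matrix()
    print('pos',np.round(s['position'],4),'z',np.round(R[:,2],3),'y',np.round(R[:,1],3),'q',np.round(s['qpos'],2),'F',np.round(s['contact_force'],1),'w',round(s['width'],4),'t',s['clock'])
    return s,R
E
python3 - <<'E'
from axes import *
axes()
p=shot('wrist','w8');np.savez('w8.npz',**p)
p=shot('scene','s2')
a=cv2.imread('pics/s2.png')[130:310,150:400];cv2.imwrite('pics/s2z.png',cv2.resize(a,(800,576),interpolation=cv2.INTER_CUBIC))
E
```

```text
pos [0.4576 0.2647 0.1711] z [-0.101 -0.871 -0.48 ] y [-0.309  0.486 -0.818] q [ 0.76  0.73  1.39 -0.64  1.9  -0.99] F [-0.4  0.9  0.4] w 0.0512 t 11.7833
```

View pics/w8.png

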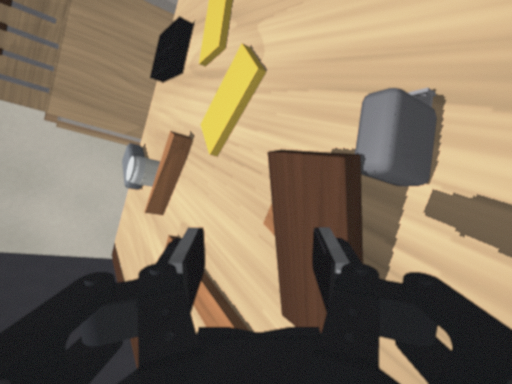

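View pics/s2z.png

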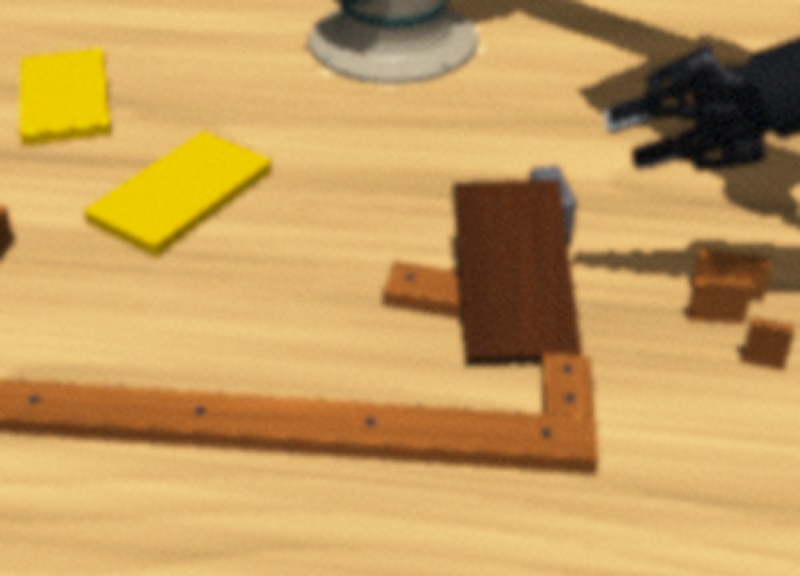

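>>> send_rows(
  deltas=[
    {"dp":[-0.06,0,-0.3],"rotation":[0,0,0]},
    {"dp":[-0.06,-0.05,-0.6],"rotation":[0,0,0]},
    {"dp":[-0.06,-0.11,-0.71],"rotation":[0,0,0]},
    {"dp":[-0.06,-0.11,-0.71],"rotation":[0,0,0]},
  ],
)

```text
clock: 12.22
position: [0.448, 0.2495, 0.0861]
ee_rot: [-0.123, -0.11, 0.853, -0.495]
contact_force: [0.0, 0.5, -0.5]
width: 0.0513
```

Run:
```python
from axes import *
axes()
p=shot('wrist','w9');np.savez('w9.npz',**p);W=cloud(p);z=W[...,2];c=p['color'].astype(int)
k=(z>.01)&(z<.1)&(c.max(-1)<125)&(c[...,0]-c[...,2]>20)&(W[...,1]<.24)&(W[...,1]>.08)&(W[...,0]>.39)&(W[...,0]<.6)
q=W[k];A=np.c_[q[:,:2],np.ones(len(q))]
for i in range(4):
    co=np.linalg.lstsq(A,q[:,2],rcond=None)[0];r=abs(A@co-q[:,2]);g=r<max(.002,np.median(r)*2);q=q[g];A=A[g]
print(len(q),co,r.max());
for x in (.42,.44,.46,.48):
    s=q[abs(q[:,0]-x)<.004]; print(x,s[:,1].min(),s[:,1].max()) if len(s) else 0
```

```text
pos [0.448  0.2495 0.0861] z [-0.101 -0.872 -0.479] y [-0.31   0.485 -0.818] q [ 0.76  0.8   1.49 -0.61  1.76 -0.89] F [ 0.   0.5 -0.5] w 0.0513 t 12.2167
10895 [-0.39551395 -0.06097899  0.25417071] 0.00266835437462995
0.42 0.11209326984453691 0.21043921149515657
0.44 0.11565404627653005 0.21381556411650518
0.46 0.11778943742090377 0.21753807496701452
0.48 0.12035379883053728 0.22010859039246358
```

View pics/w9.png

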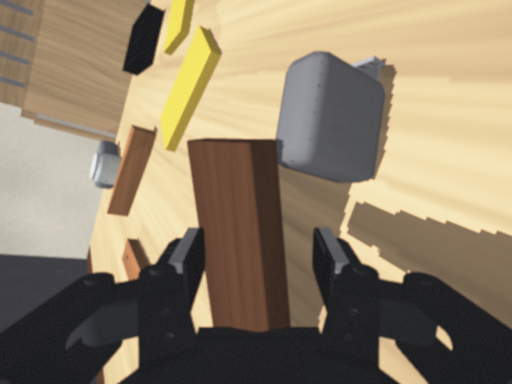

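>>> send_rows(
  deltas=[
    {"dp":[-0.015,-0.13,-0.09],"rotation":[0,0,0]},
    {"dp":[-0.03,-0.26,-0.17],"rotation":[0,0,0]},
    {"dp":[-0.04,-0.375,-0.235],"rotation":[0,0,0]},
    {"dp":[-0.04,-0.375,-0.235],"rotation":[0,0,0]},
  ],
)

```text
clock: 12.6
position: [0.4441, 0.2046, 0.0613]
ee_rot: [-0.122, -0.109, 0.853, -0.495]
contact_force: [0.3, 0.7, -0.2]
width: 0.0513
```

Run:
```python
from axes import *
axes()
p=shot('wrist','w10')
```

```text
pos [0.4441 0.2046 0.0613] z [-0.1   -0.871 -0.481] y [-0.308  0.487 -0.818] q [ 0.71  0.8   1.6  -0.64  1.66 -0.85] F [ 0.3  0.7 -0.2] w 0.0513 t 12.6
```

View pics/w10.png

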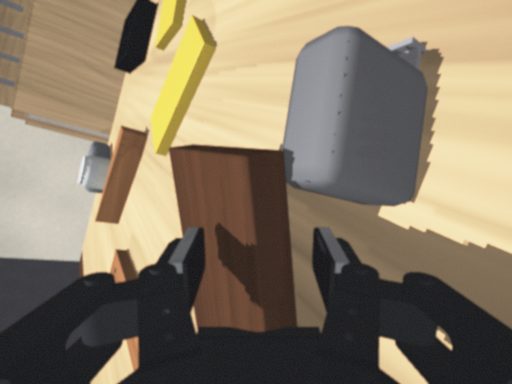

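>>> send_rows(
  deltas=[
    {"dp":[0,0,0],"rotation":[0,0,0]},
    {"dp":[0,0,0],"rotation":[0,0,0]},
    {"dp":[0,0,0],"rotation":[0,0,0]},
    {"dp":[0,0,0.02],"rotation":[0,0,0]},
    {"dp":[0,0,0.03],"rotation":[0,0,0]},
  ],
  fingers=1,
  grip_force=120,
)

```text
clock: 13.07
position: [0.448, 0.2051, 0.0692]
ee_rot: [-0.117, -0.11, 0.852, -0.499]
contact_force: [6.3, -5.3, 7.3]
width: 0.0183
```

Run:
```python
from axes import *
axes()
p=shot('wrist','w11')
```

```text
pos [0.448  0.2051 0.0692] z [-0.09  -0.876 -0.475] y [-0.304  0.478 -0.824] q [ 0.71  0.79  1.59 -0.65  1.67 -0.85] F [ 6.3 -5.3  7.3] w 0.0183 t 13.0667
```

View pics/w11.png

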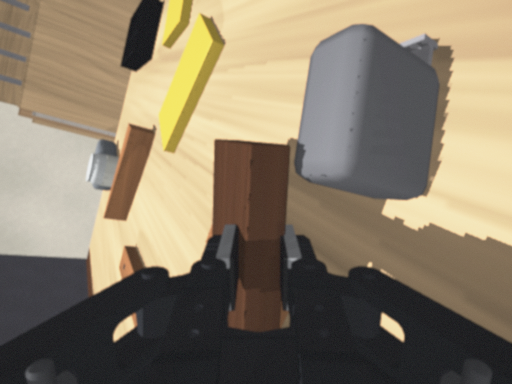

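>>> send_rows(
  deltas=[
    {"dp":[0.02,0.02,0.2],"rotation":[0,0,0]},
    {"dp":[0.02,0.02,0.45],"rotation":[0,0,0]},
    {"dp":[0.02,0.02,0.7],"rotation":[0,0,0]},
    {"dp":[0.02,0.02,1],"rotation":[0,0,0]},
    {"dp":[0.02,0.02,1],"rotation":[0,0,0]},
  ],
)

```text
clock: 13.53
position: [0.4486, 0.2102, 0.1902]
ee_rot: [-0.117, -0.109, 0.855, -0.493]
contact_force: [0.9, -0.1, -2.5]
width: 0.015
```

Run:
```python
from axes import *
axes()
p=shot('top','t3');np.savez('t3.npz',**p)
a=cv2.imread('pics/t3.png')[100:330,50:450];cv2.imwrite('pics/t3z.png',cv2.resize(a,(800,460)))
p=shot('scene','s3')
a=cv2.imread('pics/s3.png')[130:310,150:400];cv2.imwrite('pics/s3z.png',cv2.resize(a,(800,576),interpolation=cv2.INTER_CUBIC))
```

```text
pos [0.4486 0.2102 0.1902] z [-0.093 -0.868 -0.487] y [-0.301  0.491 -0.818] q [ 0.72  0.65  1.51 -0.66  1.84 -0.99] F [ 0.9 -0.1 -2.5] w 0.015 t 13.5333
```

View pics/s3z.png

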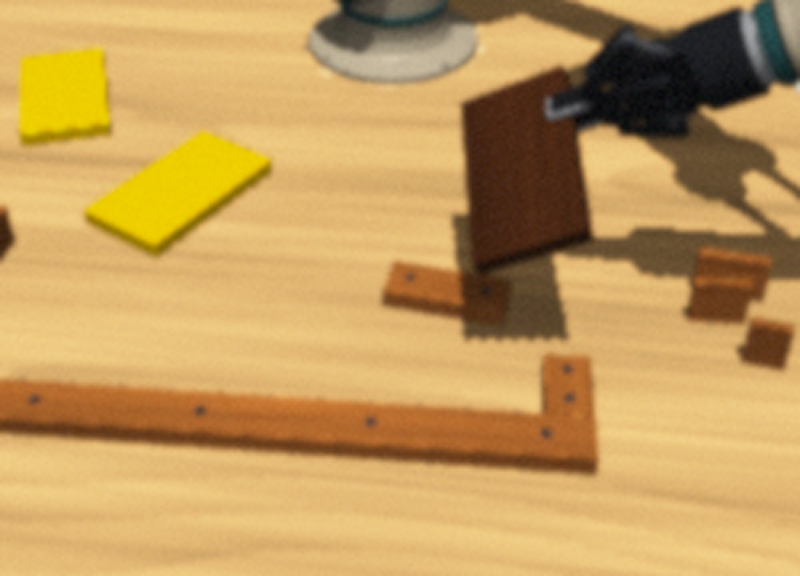

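View pics/t3z.png

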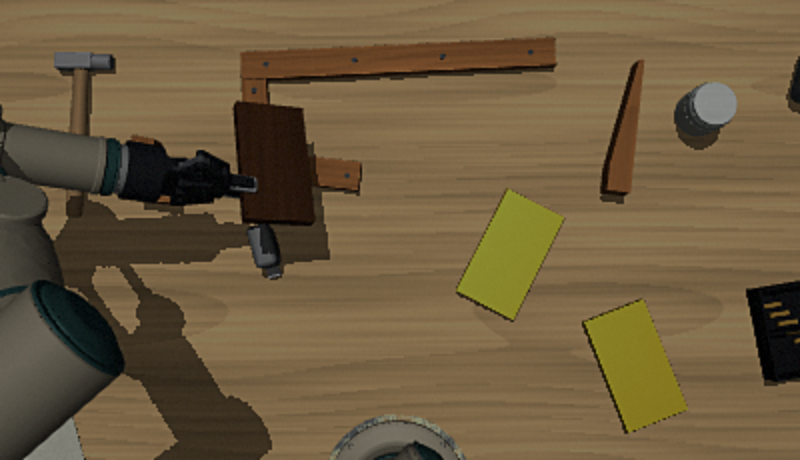

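Run:
```python
from kin import *
from axes import *
S2=[((.4080,.2051,.0692),None)]
P,_=fit()
s,R=axes()
# relation model A vs tool R
A=fk(s['qpos'],P)[1];print(np.round(A.T@R,2), fk(s['qpos'],P)[0])
M=A.T@R
yw=np.radians(2.45)
for th in (0,20,28,35):
    t=np.radians(th)
    z=np.array([np.sin(t),0,-np.cos(t)]);x=np.array([0,1.,0]);y=np.cross(z,x)
    T=Rz(yw)@np.c_[x,y,z]
    rv=Ro.from_matrix(T@R.T).as_rotvec();print(th,'rotvec',np.round(rv,3),np.linalg.norm(rv))
    for pos in [(.585,-.035,.25),(.585,-.035,.09)]:
        q,c=ik(np.array(pos),T@M.T,P,np.array([0,.3,1.9,0,.8,.3]));print(pos,np.round(q,2),round(c,5))
    rot=Ro.from_rotvec(rv)
    # midpoints
    if th==28:
        q0=s['qpos']
        for f in np.linspace(.1,1,10):
            pos=np.array(s['position'])*(1-f)+np.array([.585,-.035,.25])*f
            q0,c=ik(pos,Ro.from_rotvec(rv*f).as_matrix()@R@M.T,P,q0);print(round(f,1),np.round(q0,2),round(c,5),np.round((Ro.from_rotvec(rv*f).as_matrix()@R)[:,2],2))
```

```text
pos [0.4474 0.2099 0.1847] z [-0.096 -0.868 -0.487] y [-0.307  0.491 -0.815] q [ 0.72  0.65  1.51 -0.66  1.84 -0.99] F [ 0.1 -1.  -3.7] w 0.0148 t 13.6333
[[ 0. -1. -0.]
 [ 1.  0. -0.]
 [ 0. -0.  1.]] [0.44000432 0.16026887 0.16290837]
0 rotvec [ 0.648 -1.015 -1.596] 1.9987138832236688
(0.585, -0.035, 0.25) [-0.18  0.29  1.49  0.    1.36 -0.22] 0.0
(0.585, -0.035, 0.09) [-0.18  0.42  1.72  0.    1.01 -0.22] 0.0
20 rotvec [ 0.959 -1.256 -1.522] 2.193426843216767
(0.585, -0.035, 0.25) [-0.24  0.12  1.79  0.12  0.89 -0.34] 0.0
(0.585, -0.035, 0.09) [-0.24  0.3   2.05  0.21  0.47 -0.46] 0.0
28 rotvec [ 1.084 -1.35  -1.48 ] 2.277451599363423
(0.585, -0.035, 0.25) [-0.27  0.07  1.93  0.23  0.69 -0.46] 0.0
(0.585, -0.035, 0.09) [-0.23  0.29  2.24  0.74  0.19 -0.97] 0.0
0.1 [ 0.67  0.61  1.4  -0.59  1.87 -0.9 ] 0.0 [-0.15 -0.79 -0.59]
0.2 [ 0.58  0.54  1.42 -0.53  1.8  -0.79] 0.0 [-0.17 -0.7  -0.7 ]
0.3 [ 0.48  0.47  1.44 -0.47  1.7  -0.7 ] 0.0 [-0.16 -0.59 -0.79]
0.4 [ 0.38  0.4   1.48 -0.41  1.6  -0.61] 0.0 [-0.13 -0.48 -0.87]
0.5 [ 0.28  0.33  1.53 -0.34  1.48 -0.53] 0.0 [-0.07 -0.37 -0.93]
0.6 [ 0.17  0.26  1.58 -0.27  1.34 -0.47] 0.0 [ 0.01 -0.26 -0.97]
0.7 [ 0.06  0.2   1.65 -0.18  1.2  -0.43] 0.0 [ 0.11 -0.16 -0.98]
0.8 [-0.05  0.14  1.73 -0.08  1.04 -0.4 ] 0.0 [ 0.22 -0.08 -0.97]
0.9 [-0.17  0.1   1.82  0.05  0.87 -0.41] 0.0 [ 0.35 -0.02 -0.94]
1.0 [-0.27  0.07  1.93  0.23  0.69 -0.46] 0.0 [ 0.47  0.02 -0.88]
35 rotvec [ 1.194 -1.43  -1.438] 2.353294885345122
(0.585, -0.035, 0.25) [-0.29  0.04  2.06  0.41  0.49 -0.65] 0.0
(0.585, -0.035, 0.09) [-0.19  0.27  2.21  0.15  0.11 -0.33] 0.01041
```

>>> send_rows(
  deltas=[
    {"dp":[0.06,-0.1,0.2],"rotation":[0.11,-0.135,-0.148]},
    {"dp":[0.12,-0.2,0.2],"rotation":[0.217,-0.27,-0.296]},
    {"dp":[0.18,-0.3,0.2],"rotation":[0.325,-0.405,-0.444]},
    {"dp":[0.23,-0.408,0.2],"rotation":[0.434,-0.54,-0.592]},
  ],
)

```text
clock: 13.97
position: [0.4751, 0.1602, 0.2062]
ee_rot: [-0.065, 0.072, 0.918, -0.385]
contact_force: [-0.5, -0.2, -2.2]
width: 0.0148
```

>>> send_rows(
  deltas=[
    {"dp":[0.06,-0.1,0.15],"rotation":[0.11,-0.135,-0.148]},
    {"dp":[0.12,-0.2,0.15],"rotation":[0.217,-0.27,-0.296]},
    {"dp":[0.18,-0.3,0.15],"rotation":[0.325,-0.405,-0.444]},
    {"dp":[0.23,-0.408,0.15],"rotation":[0.434,-0.54,-0.592]},
  ],
)

```text
clock: 14.3
position: [0.5027, 0.1107, 0.2246]
ee_rot: [-0.005, 0.25, 0.934, -0.257]
contact_force: [0.4, 0.6, -2.9]
width: 0.0155
```

>>> send_rows(
  deltas=[
    {"dp":[0.06,-0.1,0.1],"rotation":[0.11,-0.135,-0.148]},
    {"dp":[0.12,-0.2,0.1],"rotation":[0.217,-0.27,-0.296]},
    {"dp":[0.18,-0.3,0.1],"rotation":[0.325,-0.405,-0.444]},
    {"dp":[0.23,-0.408,0.1],"rotation":[0.434,-0.54,-0.592]},
  ],
)

```text
clock: 14.63
position: [0.53, 0.0615, 0.2367]
ee_rot: [0.055, 0.414, 0.901, -0.117]
contact_force: [-0.2, -0.7, -2.3]
width: 0.0149
```

>>> send_rows(
  deltas=[
    {"dp":[0.06,-0.1,0],"rotation":[0.11,-0.135,-0.148]},
    {"dp":[0.12,-0.2,0],"rotation":[0.217,-0.27,-0.296]},
    {"dp":[0.18,-0.3,0],"rotation":[0.325,-0.405,-0.444]},
    {"dp":[0.23,-0.408,0],"rotation":[0.434,-0.54,-0.592]},
  ],
)

```text
clock: 14.97
position: [0.557, 0.0123, 0.2364]
ee_rot: [0.112, 0.558, 0.822, 0.03]
contact_force: [0.1, -0.0, -2.6]
width: 0.0152
```

>>> send_rows(
  deltas=[
    {"dp":[0.06,-0.1,0],"rotation":[0.11,-0.135,-0.148]},
    {"dp":[0.12,-0.2,0],"rotation":[0.217,-0.27,-0.296]},
    {"dp":[0.18,-0.3,0],"rotation":[0.325,-0.405,-0.444]},
    {"dp":[0.2,-0.408,0],"rotation":[0.434,-0.54,-0.592]},
    {"dp":[0.2,-0.408,0],"rotation":[0.434,-0.54,-0.592]},
  ],
)

```text
clock: 15.38
position: [0.5777, -0.0378, 0.234]
ee_rot: [0.162, 0.673, 0.701, 0.173]
contact_force: [-0.9, 0.8, -3.8]
width: 0.0153
```

Run:
```python
from axes import *
axes()
p=shot('scene','s4');np.savez('s4.npz',**p)
a=cv2.imread('pics/s4.png')[110:290,100:350];cv2.imwrite('pics/s4z.png',cv2.resize(a,(800,576),interpolation=cv2.INTER_CUBIC))
p=shot('wrist','w12');np.savez('w12.npz',**p)
```

```text
pos [ 0.5777 -0.0378  0.234 ] z [ 0.46   0.025 -0.888] y [0.887 0.035 0.46 ] q [-0.28  0.09  1.9   0.23  0.72 -0.45] F [-0.9  0.8 -3.8] w 0.0153 t 15.3833
```

View pics/s4z.png

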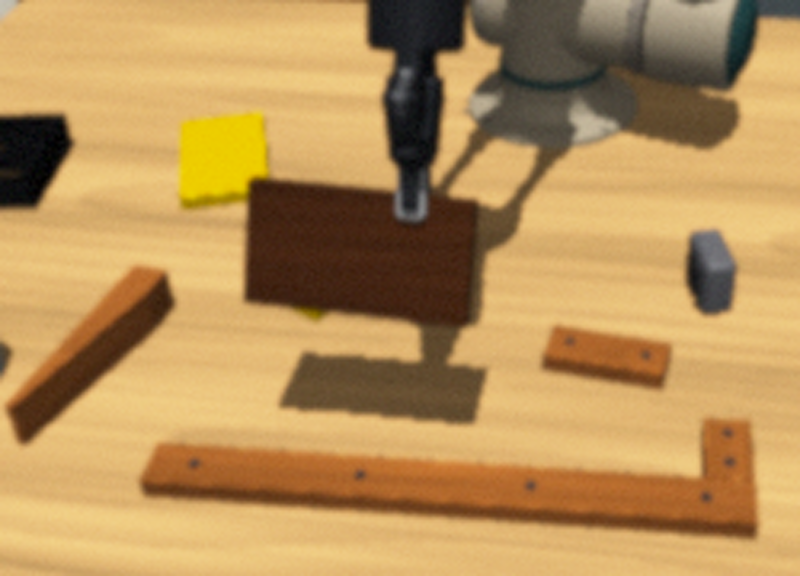

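View pics/w12.png

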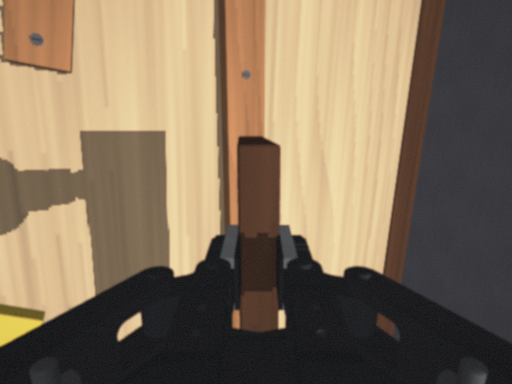

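>>> send_rows(
  deltas=[
    {"dp":[0,0,-0.25],"rotation":[0,0,0]},
    {"dp":[0,0,-0.5],"rotation":[0,0,0]},
    {"dp":[0,0,-0.75],"rotation":[0,0,0]},
    {"dp":[0,0,-1],"rotation":[0,0,0]},
  ],
)

```text
clock: 15.82
position: [0.5818, -0.0349, 0.1166]
ee_rot: [0.164, 0.669, 0.704, 0.174]
contact_force: [1.1, 0.4, -1.6]
width: 0.0151
```

>>> send_rows(
  deltas=[
    {"dp":[0,0,-0.08],"rotation":[0,0,0]},
    {"dp":[0,0,-0.15],"rotation":[0,0,0]},
    {"dp":[0,0,-0.2],"rotation":[0,0,0]},
  ],
)

```text
clock: 16.07
position: [0.5852, -0.0364, 0.0955]
ee_rot: [0.168, 0.669, 0.702, 0.176]
contact_force: [-15.1, -6.2, 38.4]
width: 0.0152
```

>>> send_rows(
  deltas=[
    {"dp":[0,0,0.025],"rotation":[0,0,0]},
    {"dp":[-0.02,0,0.03],"rotation":[0,0,0]},
    {"dp":[-0.02,0,0.03],"rotation":[0,0,0]},
    {"dp":[-0.15,0,0.29],"rotation":[0,0,0]},
    {"dp":[-0.3,0,0.58],"rotation":[0,0,0]},
    {"dp":[-0.35,0,0.9],"rotation":[0,0,0]},
  ],
  fingers=-0.2,
)

```text
clock: 16.57
position: [0.5358, -0.0351, 0.2002]
ee_rot: [0.161, 0.671, 0.703, 0.173]
contact_force: [0.4, 1.4, -0.0]
width: 0.0511
```

Run:
```python
from axes import *
axes()
p=shot('scene','s5');np.savez('s5.npz',**p)
a=cv2.imread('pics/s5.png')[110:290,100:350];cv2.imwrite('pics/s5z.png',cv2.resize(a,(800,576),interpolation=cv2.INTER_CUBIC))
p=shot('wrist','w13');np.savez('w13.npz',**p)
```

```text
pos [ 0.5358 -0.0351  0.2002] z [ 0.458  0.026 -0.888] y [0.888 0.041 0.459] q [-0.3   0.06  2.02  0.28  0.63 -0.54] F [ 0.4  1.4 -0. ] w 0.0511 t 16.5667
```

View pics/s5z.png

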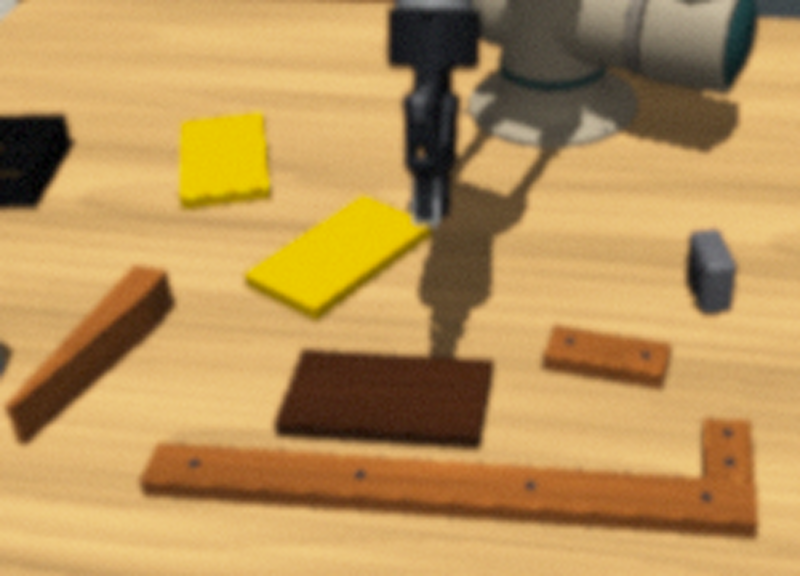

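View pics/w13.png

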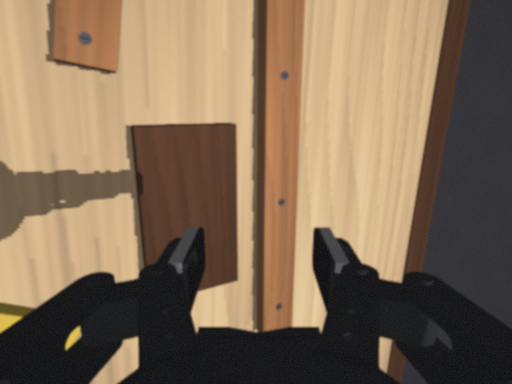

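Run:
```python
from h import *
from scipy import ndimage as nd
p=dict(np.load('w13.npz'));W=cloud(p);z=W[...,2];c=p['color'].astype(int)
k=(z>.008)&(z<.03)&(c.max(-1)<115);k[330:]=0;k[:,:120]=0;k[:,245:]=0
L,n=nd.label(nd.binary_opening(k,iterations=1));kk=L==1+np.argmax(nd.sum(k,L,range(1,n+1)))
q=W[kk];print(len(q),np.percentile(q[:,2],[5,50,95]))
# edges: +x edge, -x edge lines, +y end
e1=[];e2=[]
for v in range(140,225):
    u=np.nonzero(kk[v])[0];e1.append(W[v,u[-1],:2]);e2.append(W[v,u[0],:2])
for e in (e1,e2):
    e=np.array(e);a,b=np.polyfit(e[:,1],e[:,0],1);print('x edge yaw',np.degrees(np.arctan(-a)),b)
e=np.array([W[np.nonzero(kk[:,u])[0][0],u,:2] for u in range(150,228)]);a,b=np.polyfit(e[:,0],e[:,1],1);print('+y edge',np.degrees(np.arctan(a)),e.mean(0))
# rail face
e=[]
for v in range(100,230):
    u=np.nonzero((z[v,245:300]>.012))[0]+245;e.append(W[v,u[0],:2])
e=np.array(e);a,b=np.polyfit(e[:,1],e[:,0],1);print('rail',np.degrees(np.arctan(-a)),b)
```

```text
13159 [0.01609583 0.01733592 0.01849071]
x edge yaw 1.5415680652269312 0.6163798345177771
x edge yaw 2.215194379414002 0.517598959646212
+y edge 2.0288541499427803 [0.56929992 0.00954993]
rail 2.316844459939475 0.6503275414554877
```

>>> send_rows(
  deltas=[
    {"dp":[-0.2,-0.2,0],"rotation":[0,0.95,0]},
    {"dp":[-0.2,-0.2,0],"rotation":[0,0.95,0]},
    {"dp":[-0.2,-0.2,0],"rotation":[0,0.95,0]},
    {"dp":[-0.2,-0.2,0],"rotation":[0,0.95,0]},
  ],
  fingers=1,
  grip_force=60,
)

```text
clock: 17.0
position: [0.5164, -0.061, 0.2032]
ee_rot: [-0.005, 0.693, 0.721, 0.01]
contact_force: [1.1, -0.0, -0.3]
width: 0.0027
```

>>> send_rows(
  deltas=[
    {"dp":[-0.14,-0.17,0],"rotation":[0,0,-0.8]},
    {"dp":[-0.14,-0.17,0],"rotation":[0,0,-0.8]},
    {"dp":[-0.14,-0.17,0],"rotation":[0,0,-0.8]},
    {"dp":[-0.14,-0.17,0],"rotation":[0,0,-0.8]},
  ],
)

```text
clock: 17.33
position: [0.4986, -0.0806, 0.2011]
ee_rot: [-0.003, 0.823, 0.568, 0.012]
contact_force: [-0.5, -0.6, -0.1]
width: -0.0001
```

>>> send_rows(
  deltas=[
    {"dp":[0,0,-0.3],"rotation":[0,0,-0.8]},
    {"dp":[0,0,-0.3],"rotation":[0,0,-0.8]},
    {"dp":[0,0,-0.3],"rotation":[0,0,-0.8]},
    {"dp":[0,0,-0.3],"rotation":[0,0,-0.8]},
  ],
)

```text
clock: 17.67
position: [0.4982, -0.0802, 0.1647]
ee_rot: [-0.001, 0.919, 0.393, 0.012]
contact_force: [-0.6, 0.3, -0.4]
width: 0.0002
```

>>> send_rows(
  deltas=[
    {"dp":[0,0,-0.3],"rotation":[0,0,-0.8]},
    {"dp":[0,0,-0.3],"rotation":[0,0,-0.8]},
    {"dp":[0,0,-0.3],"rotation":[0,0,-0.8]},
    {"dp":[0,0,-0.3],"rotation":[0,0,-0.8]},
  ],
)

```text
clock: 18.0
position: [0.4982, -0.0802, 0.1287]
ee_rot: [0.002, 0.979, 0.203, 0.012]
contact_force: [0.7, -0.3, 0.2]
width: 0.0
```

>>> send_rows(
  deltas=[
    {"dp":[0,0,-0.3],"rotation":[0,0,-0.74]},
    {"dp":[0,0,-0.3],"rotation":[0,0,-0.74]},
    {"dp":[0,0,-0.3],"rotation":[0,0,-0.74]},
    {"dp":[0,0,-0.3],"rotation":[0,0,-0.74]},
  ],
)

```text
clock: 18.33
position: [0.4984, -0.0802, 0.0928]
ee_rot: [0.005, 1.0, 0.02, 0.011]
contact_force: [0.0, 0.1, -0.1]
width: 0.0005
```

Run:
```python
from axes import *
axes()
```

```text
pos [ 0.4984 -0.0802  0.0928] z [ 0.023 -0.009 -1.   ] y [ 0.041 -0.999  0.01 ] q [-0.3   0.31  1.9  -0.    0.91  1.24] F [ 0.   0.1 -0.1] w 0.0005 t 18.3333
```

>>> send_rows(
  deltas=[
    {"dp":[-0.03,0,-0.3],"rotation":[0.018,0.046,0]},
    {"dp":[-0.03,0,-0.55],"rotation":[0.018,0.046,0]},
    {"dp":[0.05,0,-0.55],"rotation":[0.018,0.046,0]},
    {"dp":[0.14,0,-0.55],"rotation":[0.018,0.046,0]},
    {"dp":[0.22,0,-0.55],"rotation":[0.018,0.046,0]},
    {"dp":[0.29,0,-0.55],"rotation":[0.018,0.046,0]},
    {"dp":[0.34,0,-0.55],"rotation":[0.018,0.046,0]},
  ],
)

```text
clock: 18.92
position: [0.5422, -0.0812, 0.0294]
ee_rot: [0.001, 1.0, 0.021, 0.003]
contact_force: [-2.4, 0.5, 2.0]
width: 0.0005
```

>>> send_rows(
  deltas=[
    {"dp":[0.02,0,0],"rotation":[0,0,0]},
    {"dp":[0.04,0,0],"rotation":[0,0,0]},
  ],
)

```text
clock: 19.08
position: [0.5429, -0.0807, 0.0284]
ee_rot: [0.0, 1.0, 0.021, -0.001]
contact_force: [-7.2, -2.4, 6.3]
width: 0.0001
```

>>> send_rows(
  deltas=[
    {"dp":[0.03,0,0],"rotation":[0,0,0]},
    {"dp":[0.03,0,0],"rotation":[0,0,0]},
  ],
)

```text
clock: 19.25
position: [0.543, -0.0805, 0.0279]
ee_rot: [-0.0, 1.0, 0.021, -0.004]
contact_force: [-9.2, -2.3, 8.3]
width: 0.0002
```

>>> send_rows(
  deltas=[
    {"dp":[-0.06,0,0.0],"rotation":[0,0,0]},
    {"dp":[-0.08,0,0.3],"rotation":[0,0,0]},
    {"dp":[0.1,-0.35,0.3],"rotation":[0,0,0]},
    {"dp":[0.3,-0.65,0.3],"rotation":[0,0,0]},
    {"dp":[0.48,-0.95,0.3],"rotation":[0,0,0]},
    {"dp":[0.48,-1,0.3],"rotation":[0,0,0]},
  ],
)

```text
clock: 19.75
position: [0.611, -0.2067, 0.0655]
ee_rot: [0.003, 1.0, 0.02, 0.006]
contact_force: [0.6, -1.8, 0.7]
width: -0.0005
```

>>> send_rows(
  deltas=[
    {"dp":[0,-0.15,0],"rotation":[0,0,0]},
    {"dp":[0,-0.15,-0.2],"rotation":[0,0,0]},
    {"dp":[0,-0.15,-0.3],"rotation":[0,0,0]},
  ],
)

```text
clock: 20.0
position: [0.6055, -0.22, 0.027]
ee_rot: [0.0, 1.0, 0.02, 0.001]
contact_force: [-0.5, 0.9, -0.3]
width: 0.0002
```

Run:
```python
from axes import *
axes()
p=shot('wrist','w14')
```

```text
pos [ 0.6055 -0.22    0.027 ] z [ 0.003 -0.    -1.   ] y [ 0.039 -0.999  0.001] q [-0.46  0.56  1.64  0.    0.94  1.07] F [-0.5  0.9 -0.3] w 0.0002 t 20.0
```

View pics/w14.png

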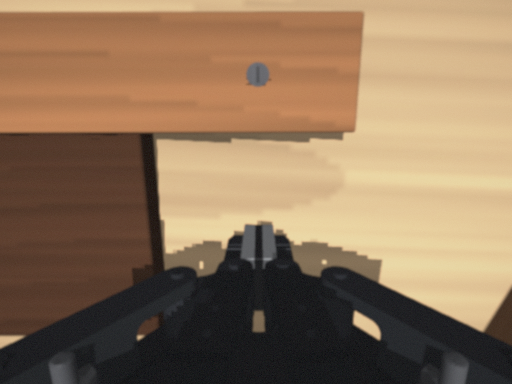

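>>> send_rows(
  deltas=[
    {"dp":[-0.004,0.12,0],"rotation":[0,0,0]},
    {"dp":[-0.008,0.22,0],"rotation":[0,0,0]},
    {"dp":[-0.012,0.32,0],"rotation":[0,0,0]},
    {"dp":[-0.016,0.42,0],"rotation":[0,0,0]},
    {"dp":[-0.02,0.52,0],"rotation":[0,0,0]},
    {"dp":[-0.024,0.62,0],"rotation":[0,0,0]},
    {"dp":[-0.028,0.72,0],"rotation":[0,0,0]},
    {"dp":[-0.032,0.82,0],"rotation":[0,0,0]},
    {"dp":[-0.036,0.92,0],"rotation":[0,0,0]},
    {"dp":[-0.04,1,0],"rotation":[0,0,0]},
  ],
)

```text
clock: 20.88
position: [0.6008, -0.098, 0.0284]
ee_rot: [0.001, 1.0, 0.021, 0.001]
contact_force: [-1.2, -4.9, 5.1]
width: -0.0002
```

>>> send_rows(
  deltas=[
    {"dp":[-0.004,0.1,0],"rotation":[0,0,0]},
    {"dp":[-0.008,0.2,0],"rotation":[0,0,0]},
    {"dp":[-0.012,0.3,0],"rotation":[0,0,0]},
    {"dp":[-0.016,0.4,0],"rotation":[0,0,0]},
    {"dp":[-0.02,0.5,0],"rotation":[0,0,0]},
    {"dp":[-0.024,0.6,0],"rotation":[0,0,0]},
    {"dp":[-0.028,0.7,0],"rotation":[0,0,0]},
    {"dp":[-0.032,0.8,0],"rotation":[0,0,0]},
    {"dp":[-0.034,0.86,0],"rotation":[0,0,0]},
    {"dp":[-0.034,0.88,0],"rotation":[0,0,0]},
  ],
)

```text
clock: 21.72
position: [0.5965, 0.0077, 0.0284]
ee_rot: [0.0, 1.0, 0.021, 0.001]
contact_force: [-0.3, -6.8, 6.3]
width: 0.0001
```

>>> send_rows(
  deltas=[
    {"dp":[0,0.02,0],"rotation":[0,0,0]},
    {"dp":[0,0.04,0],"rotation":[0,0,0]},
    {"dp":[0,0.06,0],"rotation":[0,0,0]},
  ],
)

```text
clock: 21.97
position: [0.5965, 0.009, 0.0285]
ee_rot: [0.005, 1.0, 0.023, 0.001]
contact_force: [-1.5, -26.1, 7.3]
width: -0.0001
```

Run:
```python
from axes import *
axes()
p=shot('wrist','w15');np.savez('w15.npz',**p)
p=shot('scene','s6');np.savez('s6.npz',**p)
a=cv2.imread('pics/s6.png')[160:290,170:360];cv2.imwrite('pics/s6z.png',cv2.resize(a,(800,547),interpolation=cv2.INTER_CUBIC))
```

```text
pos [0.5965 0.009  0.0285] z [ 0.002 -0.011 -1.   ] y [ 0.047 -0.999  0.011] q [-0.1   0.51  1.75 -0.01  0.88  1.44] F [ -1.5 -26.1   7.3] w -0.0001 t 21.9667
```

View pics/w15.png

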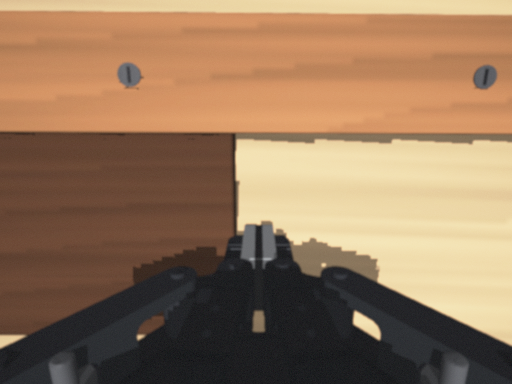

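View pics/s6z.png

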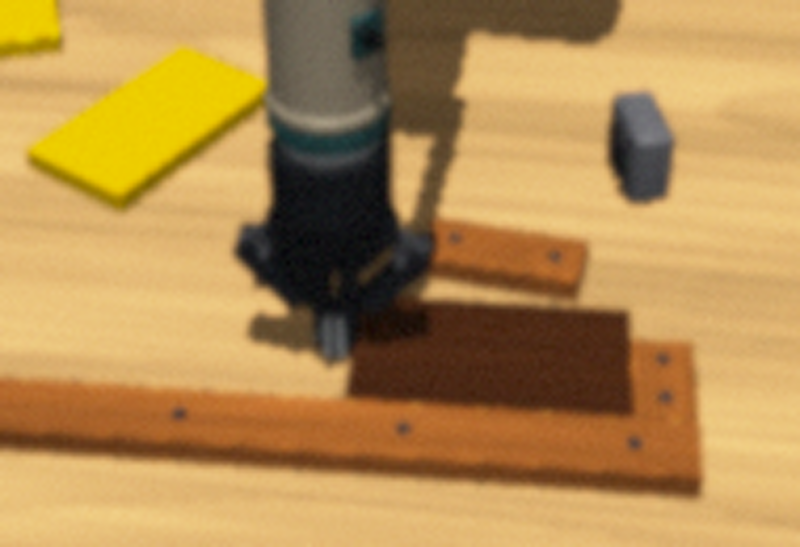

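Run:
```python
from h import *
p=dict(np.load('s6.npz'));W=cloud(p);c=p['color'].astype(int);z=W[...,2]
k=(z>.010)&(z<.024)&(c.max(-1)<95)&(c[...,0]-c[...,2]>15)&(W[...,0]>.52)&(W[...,0]<.67)&(W[...,1]>-.02)&(W[...,1]<.22)
yaw=np.radians(2.4);cs,sn=np.cos(yaw),np.sin(yaw)
q=W[k];r=np.c_[cs*q[:,0]+sn*q[:,1],-sn*q[:,0]+cs*q[:,1]]*1000
print(k.sum(),np.percentile(r,[1,5,50,95,99],axis=0),np.percentile(q[:,2],[5,50,95]))
# stop
k=(z>.014)&(z<.028)&(c[...,0]>100)&(W[...,0]>.57)&(W[...,0]<.64)&(W[...,1]>.15)&(W[...,1]<.26)
q=W[k];r=np.c_[cs*q[:,0]+sn*q[:,1],-sn*q[:,0]+cs*q[:,1]]*1000;print('stop',k.sum(),np.percentile(r,[1,50,99],axis=0))
```

```text
1458 [[557.96833337  -2.49013367]
 [562.51100898   6.38784975]
 [605.08197342  85.35554757]
 [642.72737636 161.83591591]
 [645.929192   169.09512221]] [0.01478531 0.01688892 0.01905775]
stop 282 [[581.79525099 172.08065688]
 [615.90977413 192.62155361]
 [648.11609652 212.85722553]]
```

>>> send_rows(
  deltas=[
    {"dp":[0,-0.08,0],"rotation":[0,0,0]},
    {"dp":[0,-0.15,0.02],"rotation":[0,0,0]},
    {"dp":[0,-0.15,0.3],"rotation":[0,0,0]},
    {"dp":[-0.2,-0.1,0.65],"rotation":[0,0,0]},
    {"dp":[-0.3,0.1,0.9],"rotation":[0,0,0]},
    {"dp":[-0.4,0.4,1],"rotation":[0,0,-0.1]},
    {"dp":[-0.45,0.7,1],"rotation":[0,0,-0.2]},
    {"dp":[-0.5,1,1],"rotation":[0,0,-0.3]},
  ],
)

```text
clock: 22.73
position: [0.5358, 0.1364, 0.1494]
ee_rot: [-0.001, 0.998, -0.056, 0.002]
contact_force: [-0.1, 0.0, 0.3]
width: 0.0004
```

Run:
```python
from axes import *
axes()
```

```text
pos [0.5358 0.1364 0.1494] z [ 0.004  0.002 -1.   ] y [-0.113 -0.994 -0.003] q [0.12 0.32 1.71 0.   1.11 1.81] F [-0.1  0.   0.3] w 0.0004 t 22.7333
```

>>> send_rows(
  deltas=[
    {"dp":[-0.36,0.9,0.2],"rotation":[0,0,0]},
    {"dp":[-0.36,0.9,0.2],"rotation":[0,0,0]},
    {"dp":[-0.36,0.9,0.2],"rotation":[0,0,0]},
  ],
  fingers=-1,
)

```text
clock: 22.98
position: [0.491, 0.2452, 0.1717]
ee_rot: [-0.001, 0.999, -0.054, -0.0]
contact_force: [0.7, -0.1, -0.4]
width: 0.0357
```

>>> send_rows(
  deltas=[
    {"dp":[-0.36,0.95,0],"rotation":[0,0,0]},
    {"dp":[-0.36,0.95,0],"rotation":[0,0,0]},
    {"dp":[-0.36,0.95,0],"rotation":[0,0,0]},
    {"dp":[-0.36,0.95,0],"rotation":[0,0,0]},
  ],
)

```text
clock: 23.32
position: [0.4461, 0.363, 0.1714]
ee_rot: [-0.003, 0.999, -0.052, -0.001]
contact_force: [0.9, 0.8, 0.0]
width: 0.0833
```

Run:
```python
from axes import *
s,R=axes()
p=shot('wrist','w16');np.savez('w16.npz',**p);W=cloud(p);z=W[...,2]
from scipy import ndimage as nd
k=(z>.035)&(z<.055)&(W[...,0]<.6)&(W[...,1]>.3)&(W[...,1]<.44);L,n=nd.label(k)
for i in range(1,n+1):
    if (L==i).sum()>60: print((L==i).sum(),cv2.minAreaRect((W[L==i][:,:2]*1000).astype(np.float32)))
t=shot('top','t4');np.savez('t4.npz',**t)
```

```text
pos [0.4461 0.363  0.1714] z [-0.002  0.006 -1.   ] y [-0.103 -0.995 -0.005] q [0.56 0.33 1.63 0.01 1.18 2.23] F [0.9 0.8 0. ] w 0.0833 t 23.3167
752 ((539.5643310546875, 387.25201416015625), (36.259300231933594, 10.183551788330078), 78.72421264648438)
894 ((487.177001953125, 352.298583984375), (10.191937446594238, 49.9853630065918), 2.4968841075897217)
1146 ((449.4383239746094, 366.5307922363281), (64.05350494384766, 10.61412525177002), 83.42385864257812)
```

View pics/w16.png

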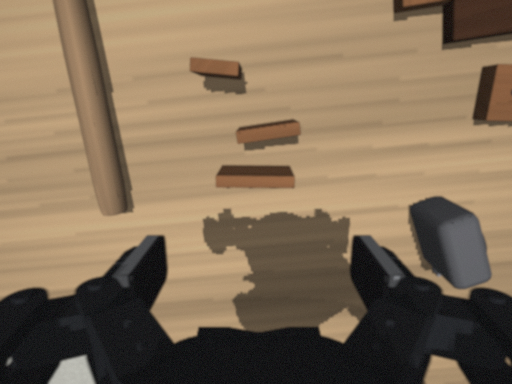

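Run:
```python
from h import *
p=dict(np.load('t4.npz'));W=cloud(p);z=W[...,2];c=p['color']
a=cv2.imread('pics/t4.png')[100:330,50:450];cv2.imwrite('pics/t4z.png',cv2.resize(a,(800,460)))
```

```text
(no output)
```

View pics/t4z.png

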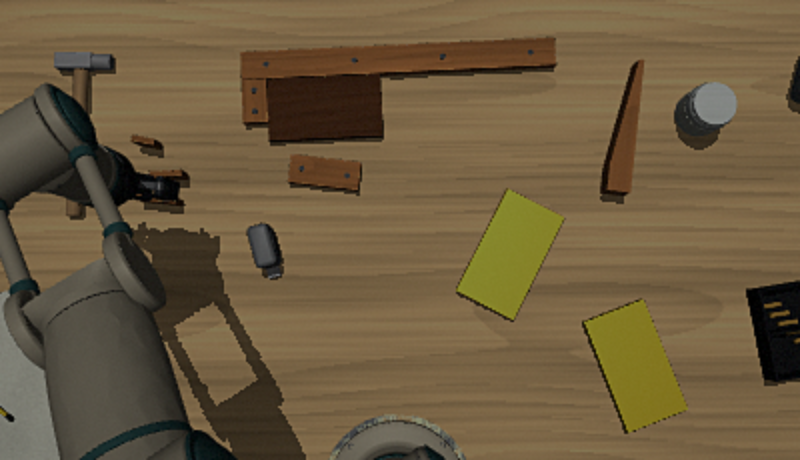

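Run:
```python
from h import *
p=dict(np.load('t4.npz'));W=cloud(p);z=W[...,2];c=p['color'].astype(int)
yaw=np.radians(2.45);cs,sn=np.cos(yaw),np.sin(yaw);R=np.array([[cs,-sn],[sn,cs]])
def rect(k):
    q=W[k][:,:2]*1000@R;return cv2.minAreaRect(q.astype(np.float32)),q
k=(z>.010)&(z<.03)&(c.max(-1)<70)&(W[...,0]>.53)&(W[...,0]<.66)&(W[...,1]>-.03)&(W[...,1]<.21)
r,q=rect(k);print('board',k.sum(),r)
def edge(k,lo,hi,w):
    o=[]
    for u in range(lo,hi+1):
        v=np.nonzero(k[:,u])[0]
        if len(v): o.append(W[v[-1 if w=='b' else 0],u,:2]*1000@R)
    o=np.array(o);a,b=np.polyfit(o[:,1],o[:,0],1);return np.degrees(np.arctan(-a)),np.polyval([a,b],83),o[:,0].std()
us=np.nonzero(k)[1];print('board edges @y83',edge(k,us.min()+4,us.max()-4,'b'),edge(k,us.min()+4,us.max()-4,'t'))
k=(z>.012)&(z<.03)&(W[...,0]>.43)&(W[...,0]<.53)&(W[...,1]>.03)&(W[...,1]<.18)&(c[...,0]-c[...,2]>25)
r,q=rect(k);print('cleat',k.sum(),r);us=np.nonzero(k)[1];print(edge(k,us.min()+5,us.max()-5,'b'),edge(k,us.min()+5,us.max()-5,'t'))
k=(z>.05)&(z<.07)&(W[...,0]<.44)&(W[...,0]>.32)&(W[...,1]>.14)&(W[...,1]<.26);print('tape',cv2.minAreaRect((W[k][:,:2]*1000).astype(np.float32)))
```

```text
board 1815 ((599.4854125976562, 65.87107849121094), (237.58493041992188, 102.61927795410156), 89.69324493408203)
board edges @y83 (np.float64(18.10703399541074), np.float64(558.5778573137294), np.float64(33.752011656861725)) (np.float64(-0.0353239602936422), np.float64(648.6502173449605), np.float64(1.0971264159020122))
cleat 491 ((495.4440612792969, 87.48194885253906), (112.15635681152344, 45.30228042602539), 80.5879898071289)
(np.float64(-9.283099884026418), np.float64(473.68944408996316), np.float64(4.057989782124164)) (np.float64(-9.312587441226029), np.float64(516.0677439293986), np.float64(4.094237095915019))
tape ((375.0789489746094, 198.3802032470703), (65.13630676269531, 35.11475372314453), 14.23286247253418)
```

>>> send_rows(
  deltas=[
    {"dp":[0.025,0.017,-0.3],"rotation":[0,0,0]},
    {"dp":[0.025,0.017,-0.6],"rotation":[0,0,0]},
    {"dp":[0.025,0.017,-0.75],"rotation":[0,0,0]},
    {"dp":[0.025,0.017,-0.8],"rotation":[0,0,0]},
  ],
)

```text
clock: 23.75
position: [0.4509, 0.3553, 0.072]
ee_rot: [0.002, 0.998, -0.055, -0.003]
contact_force: [-0.1, -1.3, -0.0]
width: 0.0854
```

Run:
```python
from axes import *
s,R=axes()
p=shot('wrist','w17');np.savez('w17.npz',**p);W=cloud(p);z=W[...,2]
from scipy import ndimage as nd
k=(z>.035)&(z<.055)&(W[...,0]<.6)&(W[...,1]>.3)&(W[...,1]<.44);k[240:]=0;L,n=nd.label(k)
for i in range(1,n+1):
    if (L==i).sum()>60: print((L==i).sum(),cv2.minAreaRect((W[L==i][:,:2]*1000).astype(np.float32)))
```

```text
pos [0.4509 0.3553 0.072 ] z [-0.006 -0.004 -1.   ] y [-0.111 -0.994  0.005] q [ 0.55  0.43  1.75 -0.    0.97  2.23] F [-0.1 -1.3 -0. ] w 0.0854 t 23.75
2199 ((539.5535888671875, 387.105712890625), (36.23393630981445, 10.213147163391113), 78.74432373046875)
2423 ((487.1461486816406, 352.2561340332031), (10.634978294372559, 50.15046691894531), 2.4073753356933594)
1923 ((452.444091796875, 366.3747863769531), (64.04861450195312, 5.629462242126465), 82.9455337524414)
```

View pics/w17.png

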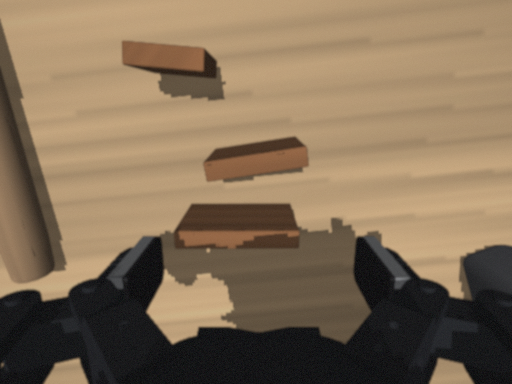

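>>> send_rows(
  deltas=[
    {"dp":[-0.012,0.09,0],"rotation":[0,0,0]},
    {"dp":[-0.012,0.09,-0.05],"rotation":[0,0,0]},
    {"dp":[-0.012,0.09,-0.15],"rotation":[0,0,0]},
    {"dp":[-0.012,0.09,-0.26],"rotation":[0,0,0]},
    {"dp":[-0.012,0.09,-0.26],"rotation":[0,0,0]},
  ],
)

```text
clock: 24.22
position: [0.4512, 0.3688, 0.044]
ee_rot: [0.0, 0.999, -0.054, 0.0]
contact_force: [0.1, -0.8, 0.4]
width: 0.0854
```

Run:
```python
from axes import *
s,R=axes()
p=shot('wrist','w18')
```

```text
pos [0.4512 0.3688 0.044 ] z [ 0.    -0.001 -1.   ] y [-0.108 -0.994  0.001] q [ 0.57  0.47  1.77 -0.    0.9   2.25] F [ 0.1 -0.8  0.4] w 0.0854 t 24.2167
```

View pics/w18.png

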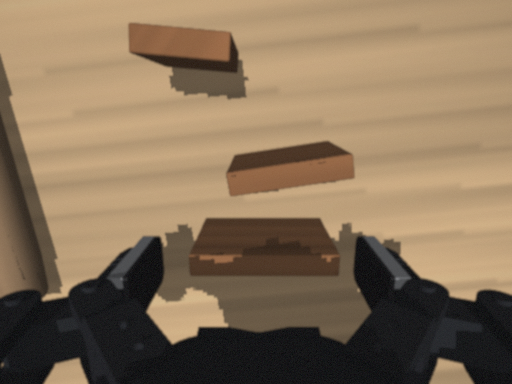

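>>> send_rows(
  deltas=[
    {"dp":[-0.012,0,-0.025],"rotation":[0,0,0]},
    {"dp":[-0.012,0,-0.025],"rotation":[0,0,0]},
    {"dp":[-0.012,0,-0.025],"rotation":[0,0,0]},
    {"dp":[-0.012,0,-0.025],"rotation":[0,0,0]},
  ],
  fingers=1,
  grip_force=60,
)

```text
clock: 24.6
position: [0.451, 0.3695, 0.0429]
ee_rot: [-0.001, 0.999, -0.054, 0.002]
contact_force: [-0.4, 0.8, 4.5]
width: 0.0622
```

>>> send_rows(
  deltas=[
    {"dp":[0,0,0.2],"rotation":[0,0,0]},
    {"dp":[0,0,0.5],"rotation":[0,0,0]},
    {"dp":[0,-0.2,0.8],"rotation":[0,0,0.1]},
    {"dp":[0.1,-0.5,0.8],"rotation":[0,0,0.2]},
    {"dp":[0.25,-0.8,0.8],"rotation":[0,0,0.3]},
    {"dp":[0.36,-1,0.8],"rotation":[0,0,0.3]},
  ],
)

```text
clock: 25.1
position: [0.4942, 0.2466, 0.1391]
ee_rot: [0.0, 1.0, 0.022, 0.002]
contact_force: [-0.1, 0.6, -0.9]
width: 0.0621
```

>>> send_rows(
  deltas=[
    {"dp":[0.36,-1,0],"rotation":[0,0,0]},
    {"dp":[0.36,-1,0],"rotation":[0,0,0]},
    {"dp":[0.36,-1,0],"rotation":[0,0,0]},
    {"dp":[0.36,-1,0],"rotation":[0,0,0]},
    {"dp":[0.36,-1,0],"rotation":[0,0,0]},
  ],
)

```text
clock: 25.52
position: [0.5374, 0.1266, 0.1377]
ee_rot: [0.0, 1.0, 0.018, 0.001]
contact_force: [0.4, 0.3, -0.9]
width: 0.0624
```

Run:
```python
from axes import *
s,R=axes()
p=shot('wrist','w19');np.savez('w19.npz',**p)
```

```text
pos [0.5374 0.1266 0.1377] z [ 0.002 -0.    -1.   ] y [ 0.037 -0.999  0.   ] q [ 0.11  0.33  1.73 -0.    1.08  1.64] F [ 0.4  0.3 -0.9] w 0.0624 t 25.5167
```

View pics/w19.png

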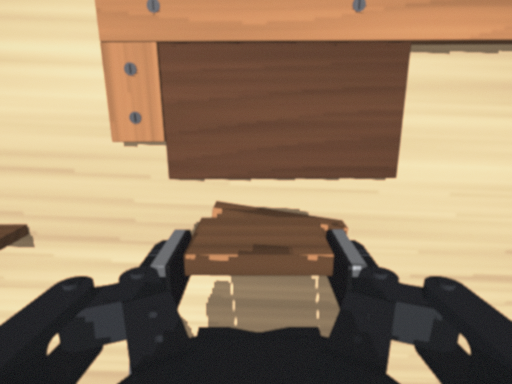

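Run:
```python
from h import *
p=dict(np.load('w19.npz'));W=cloud(p);z=W[...,2];c=p['color'].astype(int)
m=np.zeros(z.shape,bool);m[200:285,180:345]=1
print('z at strip',[(v,(np.round(W[v,260]*1000)).tolist()) for v in range(200,285,8)])
k=m&(z>.125)&(z<.16)&(c[...,0]-c[...,2]>20)
print(k.sum(),cv2.minAreaRect((W[k][:,:2]*1000).astype(np.float32)))
# board lower edge and cleat
k=(z>.010)&(z<.03)&(c.max(-1)<120);k[:45]=0;k[195:]=0
o=[]
for u in range(180,390):
    v=np.nonzero(k[:,u])[0]; o.append(W[v[-1],u,:2])
o=np.array(o)*1000;a,b=np.polyfit(o[:,1],o[:,0],1);print('board -x edge yaw',np.degrees(np.arctan(-a)),'x@y100',a*100+b,o[:,1].min(),o[:,1].max())
```

```text
z at strip [(200, [522.0, 125.0, -1.0]), (208, [516.0, 125.0, 2.0]), (216, [515.0, 125.0, 21.0]), (224, [541.0, 126.0, 104.0]), (232, [541.0, 126.0, 115.0]), (240, [542.0, 126.0, 125.0]), (248, [541.0, 126.0, 133.0]), (256, [541.0, 126.0, 140.0]), (264, [537.0, 126.0, 139.0]), (272, [533.0, 126.0, 138.0]), (280, [446.0, 122.0, -0.0])]
5247 ((536.9203491210938, 124.14358520507812), (22.16867446899414, 70.3304443359375), 1.7429484128952026)
board -x edge yaw 2.298980998736724 x@y100 547.2148580170422 24.631789742457833 188.5603212016854
```

>>> send_rows(
  deltas=[
    {"dp":[0.025,-0.23,0],"rotation":[0,0,-0.012]},
    {"dp":[0.025,-0.23,-0.2],"rotation":[0,0,-0.012]},
    {"dp":[0.025,-0.23,-0.45],"rotation":[0,0,-0.012]},
    {"dp":[0.025,-0.23,-0.6],"rotation":[0,0,-0.012]},
    {"dp":[0.025,-0.23,-0.6],"rotation":[0,0,-0.012]},
  ],
)

```text
clock: 25.98
position: [0.5357, 0.1028, 0.0621]
ee_rot: [-0.0, 1.0, 0.019, -0.004]
contact_force: [-0.7, -0.1, 0.1]
width: 0.0625
```

Run:
```python
from axes import *
s,R=axes()
p=shot('wrist','w20');np.savez('w20.npz',**p)
```

```text
pos [0.5357 0.1028 0.0621] z [-0.007 -0.    -1.   ] y [ 0.037 -0.999 -0.   ] q [0.06 0.41 1.83 0.   0.91 1.6 ] F [-0.7 -0.1  0.1] w 0.0625 t 25.9833
```

View pics/w20.png

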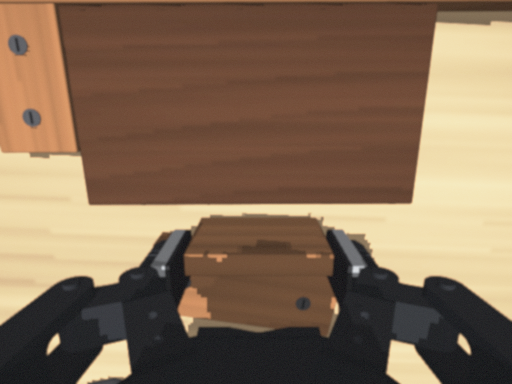

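Run:
```python
from axes import *
axes()
p=dict(np.load('w20.npz'));W=cloud(p);z=W[...,2]
print('strip/board col 260',[(v,(np.round(W[v,260]*1000)).tolist()) for v in list(range(190,215,4))+list(range(216,275,6))])
```

```text
pos [0.5372 0.1028 0.0639] z [-0.004  0.    -1.   ] y [ 0.037 -0.999 -0.   ] q [0.06 0.41 1.83 0.   0.91 1.59] F [ 1.1  0.4 -0.4] w 0.0621 t 26.0333
strip/board col 260 [(190, [554.0, 103.0, 17.0]), (194, [552.0, 103.0, 18.0]), (198, [550.0, 102.0, 16.0]), (202, [547.0, 102.0, 16.0]), (206, [539.0, 102.0, -1.0]), (210, [537.0, 102.0, -0.0]), (214, [534.0, 102.0, -1.0]), (216, [533.0, 102.0, -1.0]), (222, [539.0, 102.0, 24.0]), (228, [539.0, 102.0, 34.0]), (234, [540.0, 102.0, 43.0]), (240, [540.0, 102.0, 50.0]), (246, [539.0, 102.0, 54.0]), (252, [540.0, 102.0, 62.0]), (258, [539.0, 102.0, 65.0]), (264, [536.0, 102.0, 64.0]), (270, [532.0, 102.0, 63.0])]
```

>>> send_rows(
  deltas=[
    {"dp":[0.03,-0.02,-0.06],"rotation":[0,0,0]},
    {"dp":[0.03,-0.02,-0.12],"rotation":[0,0,0]},
    {"dp":[0.03,-0.02,-0.15],"rotation":[0,0,0]},
    {"dp":[0.03,-0.02,-0.165],"rotation":[0,0,0]},
  ],
)

```text
clock: 26.37
position: [0.5513, 0.1003, 0.0593]
ee_rot: [-0.0, 1.0, 0.019, 0.011]
contact_force: [-14.1, 0.7, 82.9]
width: 0.0625
```

Run:
```python
from axes import *
axes()
p=shot('wrist','w21');W=cloud(p);z=W[...,2]
print('strip/board col 260',[(v,(np.round(W[v,260]*1000)).tolist()) for v in list(range(190,275,6))])
```

```text
pos [0.5513 0.1003 0.0593] z [ 0.022  0.001 -1.   ] y [ 0.038 -0.999 -0.   ] q [ 0.06  0.42  1.82 -0.    0.88  1.59] F [-14.1   0.7  82.9] w 0.0625 t 26.3667
strip/board col 260 [(190, [572.0, 100.0, 16.0]), (196, [569.0, 100.0, 17.0]), (202, [565.0, 100.0, 17.0]), (208, [562.0, 100.0, 16.0]), (214, [558.0, 100.0, 17.0]), (220, [555.0, 100.0, 18.0]), (226, [553.0, 100.0, 23.0]), (232, [554.0, 100.0, 32.0]), (238, [554.0, 100.0, 40.0]), (244, [554.0, 100.0, 47.0]), (250, [555.0, 100.0, 56.0]), (256, [555.0, 100.0, 61.0]), (262, [553.0, 100.0, 63.0]), (268, [550.0, 100.0, 63.0]), (274, [547.0, 100.0, 63.0])]
```

>>> send_rows(
  deltas=[
    {"dp":[0,0,0.13],"rotation":[0,0,0]},
    {"dp":[0,0,0.23],"rotation":[0,0,0]},
    {"dp":[-0.04,0,0.23],"rotation":[0,0,0]},
    {"dp":[-0.04,0,0.23],"rotation":[0,0,0]},
    {"dp":[-0.04,0,0.23],"rotation":[0,0,0]},
  ],
)

```text
clock: 26.83
position: [0.5378, 0.0992, 0.0732]
ee_rot: [0.0, 1.0, 0.018, 0.001]
contact_force: [-0.2, 0.2, -0.4]
width: 0.0624
```

Run:
```python
from axes import *
axes()
p=shot('wrist','w22');W=cloud(p);z=W[...,2]
print('strip/board col 260',[(v,(np.round(W[v,260]*1000)).tolist()) for v in list(range(180,275,6))])
axes()
```

```text
pos [0.5378 0.0992 0.0732] z [ 0.001 -0.    -1.   ] y [ 0.036 -0.999  0.   ] q [ 0.06  0.39  1.82 -0.    0.93  1.59] F [-0.2  0.2 -0.4] w 0.0624 t 26.8333
strip/board col 260 [(180, [560.0, 99.0, 18.0]), (186, [556.0, 99.0, 17.0]), (192, [553.0, 99.0, 17.0]), (198, [549.0, 99.0, 17.0]), (204, [540.0, 98.0, -1.0]), (210, [536.0, 98.0, -1.0]), (216, [531.0, 98.0, -2.0]), (222, [540.0, 98.0, 34.0]), (228, [540.0, 99.0, 42.0]), (234, [540.0, 99.0, 50.0]), (240, [541.0, 99.0, 58.0]), (246, [541.0, 99.0, 65.0]), (252, [541.0, 99.0, 70.0]), (258, [540.0, 99.0, 75.0]), (264, [538.0, 99.0, 76.0]), (270, [536.0, 99.0, 77.0])]
pos [0.5377 0.0991 0.0727] z [ 0. -0. -1.] y [ 0.036 -0.999  0.   ] q [ 0.06  0.39  1.82 -0.    0.93  1.59] F [-0.7  0.1 -0.1] w 0.062 t 26.8833
```

View pics/w22.png

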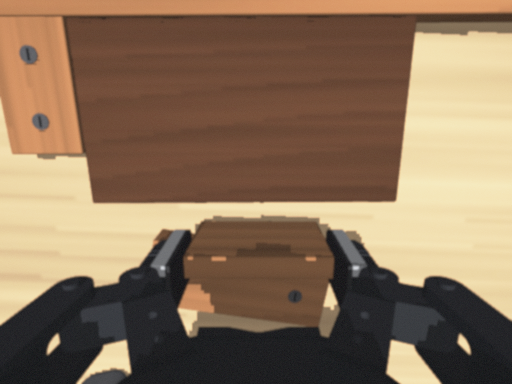

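>>> send_rows(
  deltas=[
    {"dp":[0.01,0,-0.06],"rotation":[0,0,0]},
    {"dp":[0.01,0,-0.12],"rotation":[0,0,0]},
    {"dp":[0.01,0,-0.17],"rotation":[0,0,0]},
    {"dp":[0.01,0,-0.2],"rotation":[0,0,0]},
    {"dp":[0.01,0,-0.21],"rotation":[0,0,0]},
    {"dp":[0.01,0,-0.21],"rotation":[0,0,0]},
  ],
)

```text
clock: 27.38
position: [0.5391, 0.0988, 0.0472]
ee_rot: [0.0, 1.0, 0.018, -0.0]
contact_force: [-0.6, -0.0, -0.2]
width: 0.0624
```

Run:
```python
from axes import *
axes()
p=shot('wrist','w23');W=cloud(p);z=W[...,2]
print('strip/board col 260',[(v,(np.round(W[v,260]*1000)).tolist()) for v in list(range(180,275,6))])
axes()
```

```text
pos [0.5391 0.0988 0.0472] z [-0. -0. -1.] y [ 0.035 -0.999  0.   ] q [ 0.05  0.43  1.84 -0.    0.87  1.59] F [-0.6 -0.  -0.2] w 0.0624 t 27.3833
strip/board col 260 [(180, [567.0, 99.0, 17.0]), (186, [564.0, 99.0, 17.0]), (192, [561.0, 99.0, 17.0]), (198, [558.0, 99.0, 16.0]), (204, [555.0, 99.0, 17.0]), (210, [552.0, 98.0, 17.0]), (216, [548.0, 98.0, 17.0]), (222, [541.0, 98.0, 6.0]), (228, [541.0, 98.0, 15.0]), (234, [542.0, 98.0, 24.0]), (240, [542.0, 98.0, 32.0]), (246, [542.0, 98.0, 39.0]), (252, [542.0, 98.0, 44.0]), (258, [542.0, 98.0, 50.0]), (264, [539.0, 98.0, 50.0]), (270, [537.0, 98.0, 50.0])]
pos [0.5394 0.0988 0.0476] z [ 0. -0. -1.] y [ 0.035 -0.999  0.   ] q [ 0.05  0.43  1.84 -0.    0.87  1.59] F [ 0.4 -0.6 -1.7] w 0.0624 t 27.4333
```

View pics/w23.png

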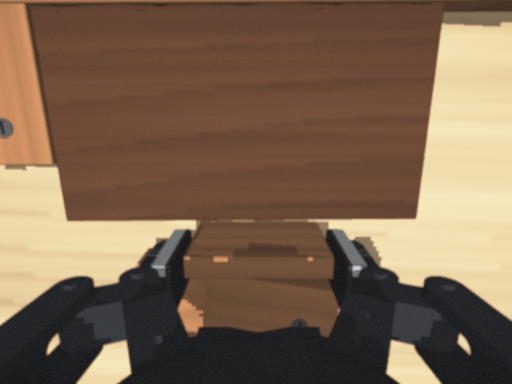

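>>> send_rows(
  deltas=[
    {"dp":[0,0,-0.02],"rotation":[0,0,0]},
    {"dp":[0.0,0,-0.03],"rotation":[0,0,0]},
    {"dp":[0.02,0,-0.03],"rotation":[0,0,0]},
    {"dp":[0.035,0,-0.03],"rotation":[0,0,0]},
    {"dp":[0.035,0,-0.03],"rotation":[0,0,0]},
  ],
)

```text
clock: 27.85
position: [0.5431, 0.0988, 0.0445]
ee_rot: [0.0, 1.0, 0.018, -0.0]
contact_force: [-1.1, -0.7, 0.8]
width: 0.0621
```

Run:
```python
from axes import *
axes()
```

```text
pos [0.5431 0.0988 0.0445] z [-0. -0. -1.] y [ 0.035 -0.999  0.   ] q [ 0.05  0.43  1.84 -0.    0.87  1.59] F [-1.1 -0.7  0.8] w 0.0621 t 27.85
```

>>> send_rows(
  deltas=[
    {"dp":[0.008,0,-0.015],"rotation":[0,0,0]},
    {"dp":[0.008,0,-0.015],"rotation":[0,0,0]},
  ],
)

```text
clock: 28.02
position: [0.5432, 0.0987, 0.0423]
ee_rot: [0.0, 1.0, 0.018, -0.001]
contact_force: [-3.5, 0.2, 1.3]
width: 0.0623
```

>>> send_rows(
  deltas=[
    {"dp":[0,0,0],"rotation":[0,0,0]},
    {"dp":[0,0,0],"rotation":[0,0,0]},
    {"dp":[0,0,0],"rotation":[0,0,0]},
    {"dp":[0,0,0.1],"rotation":[0,0,0]},
    {"dp":[0,0,0.4],"rotation":[0,0,0]},
    {"dp":[0,0,0.7],"rotation":[0,0,0]},
    {"dp":[0,0,1],"rotation":[0,0,0]},
  ],
  fingers=-1,
)

```text
clock: 28.6
position: [0.5451, 0.0988, 0.164]
ee_rot: [0.0, 1.0, 0.018, 0.001]
contact_force: [-0.0, 0.3, -0.4]
width: 0.0854
```

Run:
```python
from axes import *
axes()
p=shot('wrist','w24');np.savez('w24.npz',**p)
W=cloud(p);z=W[...,2]
k=(z>.035)&(z<.055)&(W[...,1]>.03)&(W[...,1]<.17);k[300:]=0
print(k.sum(),cv2.minAreaRect((W[k][:,:2]*1000).astype(np.float32)),np.percentile(z[k],[5,50,95]))
```

```text
pos [0.5451 0.0988 0.164 ] z [ 0.002 -0.    -1.   ] y [ 0.035 -0.999  0.   ] q [ 0.05  0.31  1.69 -0.    1.15  1.59] F [-0.   0.3 -0.4] w 0.0854 t 28.6
1225 ((539.8211059570312, 98.29330444335938), (10.61209487915039, 63.69178771972656), 2.228978157043457) [0.03768477 0.0448818  0.0460832 ]
```

View pics/w24.png

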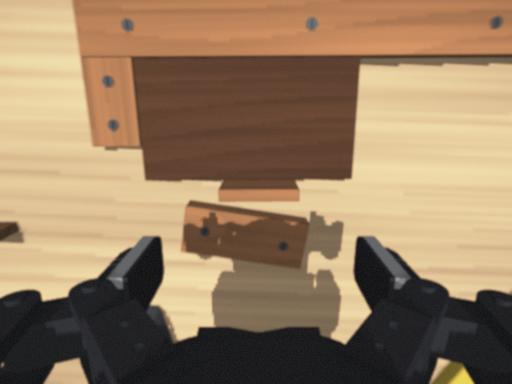

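>>> send_rows(
  deltas=[
    {"dp":[-0.14,-0.95,0.3],"rotation":[0,0,-0.14]},
    {"dp":[-0.14,-0.95,0.3],"rotation":[0,0,-0.14]},
    {"dp":[-0.14,-0.95,0.3],"rotation":[0,0,-0.14]},
  ],
)

```text
clock: 28.9
position: [0.5285, -0.0164, 0.2]
ee_rot: [0.001, 1.0, -0.016, 0.002]
contact_force: [-0.4, -0.7, 0.2]
width: 0.0855
```

>>> send_rows(
  deltas=[
    {"dp":[-0.14,-0.95,0.2],"rotation":[0,0,-0.1]},
    {"dp":[-0.14,-0.95,0.2],"rotation":[0,0,-0.1]},
    {"dp":[-0.14,-0.95,0.2],"rotation":[0,0,-0.1]},
  ],
)

```text
clock: 29.15
position: [0.5114, -0.132, 0.2238]
ee_rot: [0.001, 0.999, -0.043, 0.002]
contact_force: [0.5, 0.1, 0.9]
width: 0.0855
```

>>> send_rows(
  deltas=[
    {"dp":[-0.14,-0.95,0.2],"rotation":[0,0,0]},
    {"dp":[-0.14,-0.95,0.2],"rotation":[0,0,0]},
    {"dp":[-0.14,-0.95,0.2],"rotation":[0,0,0]},
  ],
)

```text
clock: 29.4
position: [0.4943, -0.2464, 0.2477]
ee_rot: [0.001, 0.999, -0.043, 0.002]
contact_force: [1.3, -0.3, 0.0]
width: 0.0855
```

>>> send_rows(
  deltas=[
    {"dp":[-0.14,-0.85,0],"rotation":[0,0,0]},
    {"dp":[-0.14,-0.85,0],"rotation":[0,0,0]},
    {"dp":[-0.14,-0.85,0],"rotation":[0,0,0]},
    {"dp":[-0.14,-0.85,0],"rotation":[0,0,0]},
  ],
)

```text
clock: 29.73
position: [0.4771, -0.3507, 0.2465]
ee_rot: [0.002, 0.999, -0.045, 0.001]
contact_force: [0.5, 1.4, -0.4]
width: 0.0851
```

Run:
```python
from axes import *
axes()
p=shot('wrist','w25');np.savez('w25.npz',**p)
W=cloud(p);z=W[...,2]
k=(z>.035)&(z<.055)&(W[...,1]<-.25)&(W[...,1]>-.43);k[300:]=0
q=(W[k][:,:2]*1000).astype(np.float32);h=cv2.convexHull(q)
ap=cv2.approxPolyDP(h,6,True).reshape(-1,2);print(k.sum(),ap,cv2.minAreaRect(q))
t=shot('top','t5');np.savez('t5.npz',**t)
a=cv2.imread('pics/t5.png')[100:330,50:450];cv2.imwrite('pics/t5z.png',cv2.resize(a,(800,460)))
axes()
```

```text
pos [ 0.4771 -0.3507  0.2465] z [ 0.002 -0.004 -1.   ] y [-0.09  -0.996  0.004] q [-0.75  0.3   1.48 -0.    1.36  0.91] F [ 0.5  1.4 -0.4] w 0.0851 t 29.7333
5120 [[ 630.78265 -385.3274 ]
 [ 630.0606  -372.43146]
 [ 458.29828 -326.143  ]
 [ 452.6155  -360.5721 ]] ((544.0451049804688, -355.6358642578125), (36.458892822265625, 180.57424926757812), 82.09879302978516)
pos [ 0.4775 -0.3459  0.2464] z [ 0.002  0.    -1.   ] y [-0.087 -0.996 -0.   ] q [-0.75  0.3   1.48  0.    1.36  0.91] F [ 0.3  0.7 -0.6] w 0.0856 t 29.8333
```

View pics/w25.png

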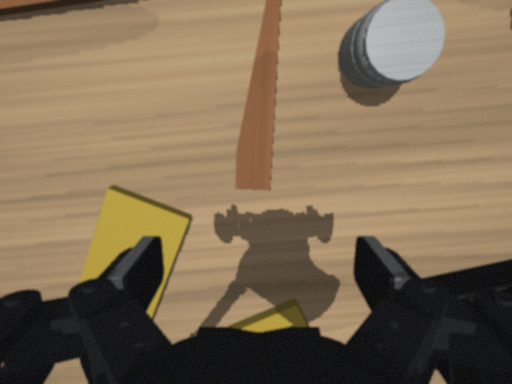

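View pics/t5z.png

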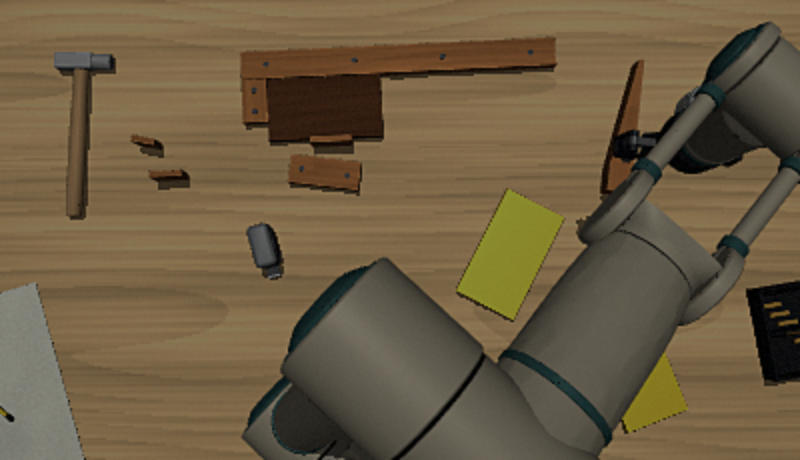

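>>> send_rows(
  deltas=[
    {"dp":[-0.02,0,-0.3],"rotation":[0,0,-0.1]},
    {"dp":[-0.02,0,-0.6],"rotation":[0,0,-0.1]},
    {"dp":[-0.02,0,-0.9],"rotation":[0,0,-0.1]},
    {"dp":[-0.02,0,-1],"rotation":[0,0,-0.1]},
  ],
)

```text
clock: 30.17
position: [0.4731, -0.341, 0.1221]
ee_rot: [-0.003, 0.998, -0.066, -0.002]
contact_force: [-1.0, 0.7, -0.6]
width: 0.0854
```

>>> send_rows(
  deltas=[
    {"dp":[0,0,-0.2],"rotation":[0,0,0]},
    {"dp":[0,0,-0.4],"rotation":[0,0,0]},
    {"dp":[0,0,-0.5],"rotation":[0,0,0]},
    {"dp":[0,0,-0.5],"rotation":[0,0,0]},
  ],
)

```text
clock: 30.5
position: [0.474, -0.3418, 0.064]
ee_rot: [-0.002, 0.998, -0.066, -0.002]
contact_force: [-0.4, -0.6, 0.1]
width: 0.0854
```

Run:
```python
from axes import *
axes()
p=shot('wrist','w26');np.savez('w26.npz',**p)
axes()
```

```text
pos [ 0.474  -0.3418  0.064 ] z [-0.003  0.004 -1.   ] y [-0.133 -0.991 -0.004] q [-0.74  0.45  1.74  0.    0.96  0.96] F [-0.4 -0.6  0.1] w 0.0854 t 30.5
pos [ 0.4749 -0.3429  0.0657] z [-0.001  0.002 -1.   ] y [-0.133 -0.991 -0.002] q [-0.74  0.45  1.74  0.    0.96  0.96] F [-0.4  0.9  0.6] w 0.0853 t 30.55
```

View pics/w26.png

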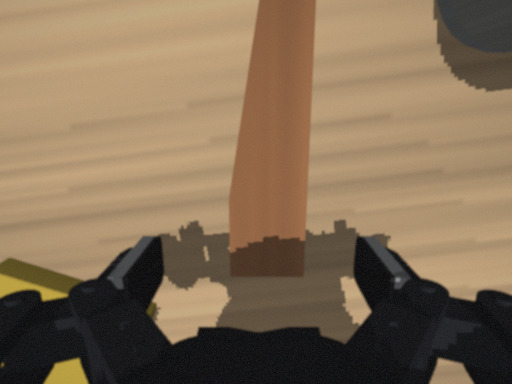

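>>> send_rows(
  deltas=[
    {"dp":[0.01,-0.02,-0.1],"rotation":[0,0,0]},
    {"dp":[0.01,-0.02,-0.17],"rotation":[0,0,0]},
    {"dp":[0.01,-0.02,-0.195],"rotation":[0,0,0]},
    {"dp":[0.01,-0.02,-0.195],"rotation":[0,0,0]},
  ],
)

```text
clock: 30.88
position: [0.476, -0.3471, 0.0427]
ee_rot: [-0.0, 0.998, -0.067, 0.0]
contact_force: [0.4, -0.3, 0.2]
width: 0.0854
```

>>> send_rows(
  deltas=[
    {"dp":[0,0,0],"rotation":[0,0,0]},
    {"dp":[0,0,0],"rotation":[0,0,0]},
    {"dp":[0,0,0],"rotation":[0,0,0]},
    {"dp":[0,0,0],"rotation":[0,0,0]},
    {"dp":[0,0,0],"rotation":[0,0,0]},
  ],
  fingers=1,
  grip_force=100,
)

```text
clock: 31.3
position: [0.4767, -0.348, 0.0443]
ee_rot: [0.001, 0.998, -0.067, 0.001]
contact_force: [-0.4, 0.0, -0.3]
width: 0.0338
```

Run:
```python
from axes import *
axes()
p=shot('wrist','w27');np.savez('w27.npz',**p)
```

```text
pos [ 0.4767 -0.348   0.0443] z [ 0.002 -0.001 -1.   ] y [-0.134 -0.991  0.001] q [-0.75  0.48  1.75  0.    0.91  0.96] F [-0.4  0.  -0.3] w 0.0338 t 31.3
```

View pics/w27.png

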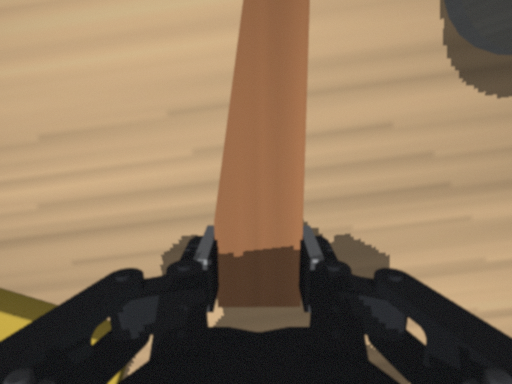

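>>> send_rows(
  deltas=[
    {"dp":[0,0,0.2],"rotation":[0,0,0]},
    {"dp":[0,0,0.5],"rotation":[0,0,0]},
    {"dp":[0,0,0.8],"rotation":[0,0,0.1]},
    {"dp":[0,0,0.8],"rotation":[0,0,0.3]},
  ],
)

```text
clock: 31.68
position: [0.4795, -0.3505, 0.1463]
ee_rot: [0.005, 1.0, 0.009, 0.005]
contact_force: [0.9, -0.5, 0.3]
width: 0.0343
```

>>> send_rows(
  deltas=[
    {"dp":[0.02,0.1,0],"rotation":[0,0,0.2]},
    {"dp":[0.05,0.2,0],"rotation":[0,0,0.42]},
    {"dp":[0.07,0.3,0],"rotation":[0,0,0.65]},
    {"dp":[0.1,0.4,0],"rotation":[0,0,0.87]},
  ],
)

```text
clock: 32.02
position: [0.4878, -0.2988, 0.1391]
ee_rot: [-0.0, 0.974, 0.226, 0.0]
contact_force: [-0.3, 0.2, -1.5]
width: 0.0343
```

>>> send_rows(
  deltas=[
    {"dp":[0.02,0.1,0],"rotation":[0,0,0.22]},
    {"dp":[0.05,0.2,0],"rotation":[0,0,0.44]},
    {"dp":[0.07,0.3,0],"rotation":[0,0,0.65]},
    {"dp":[0.1,0.4,0],"rotation":[0,0,0.87]},
  ],
)

```text
clock: 32.35
position: [0.4999, -0.2508, 0.139]
ee_rot: [-0.001, 0.902, 0.431, 0.0]
contact_force: [0.1, 0.1, -1.4]
width: 0.0345
```

>>> send_rows(
  deltas=[
    {"dp":[0.02,0.1,0],"rotation":[0,0,0.22]},
    {"dp":[0.05,0.2,0],"rotation":[0,0,0.44]},
    {"dp":[0.07,0.3,0],"rotation":[0,0,0.65]},
    {"dp":[0.1,0.4,0],"rotation":[0,0,0.87]},
  ],
)

```text
clock: 32.68
position: [0.5119, -0.2028, 0.139]
ee_rot: [-0.001, 0.788, 0.615, 0.0]
contact_force: [0.4, -0.8, -1.6]
width: 0.0343
```

>>> send_rows(
  deltas=[
    {"dp":[0.02,0.1,0],"rotation":[0,0,0.15]},
    {"dp":[0.05,0.2,0],"rotation":[0,0,0.3]},
    {"dp":[0.07,0.3,0],"rotation":[0,0,0.45]},
    {"dp":[0.1,0.4,0],"rotation":[0,0,0.57]},
    {"dp":[0.1,0.4,0],"rotation":[0,0,0.57]},
  ],
)

```text
clock: 33.1
position: [0.5242, -0.1536, 0.139]
ee_rot: [-0.001, 0.694, 0.72, 0.001]
contact_force: [-0.5, -0.4, -2.2]
width: 0.0342
```

Run:
```python
from axes import *
s,R=axes();print(np.degrees(np.arctan2(R[1,1],R[0,1])))
p=shot('wrist','w28');np.savez('w28.npz',**p)
```

```text
pos [ 0.5242 -0.1536  0.139 ] z [-0.     0.003 -1.   ] y [ 0.999  0.037 -0.   ] q [-0.41  0.32  1.74  0.    1.09 -0.45] F [-0.5 -0.4 -2.2] w 0.0342 t 33.1
2.126411679359708
```

View pics/w28.png

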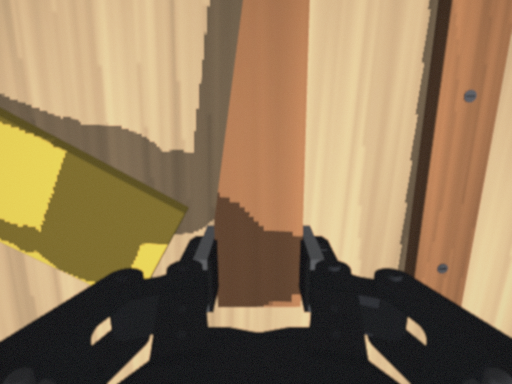

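>>> send_rows(
  deltas=[
    {"dp":[0,0,-0.25],"rotation":[0,0,0.01]},
    {"dp":[0,0,-0.5],"rotation":[0,0,0.01]},
    {"dp":[0,0,-0.65],"rotation":[0,0,0.01]},
    {"dp":[0,0,-0.75],"rotation":[0,0,0.01]},
    {"dp":[0,0,-0.76],"rotation":[0,0,0.01]},
    {"dp":[0,0,-0.76],"rotation":[0,0,0.01]},
  ],
)

```text
clock: 33.65
position: [0.5237, -0.1561, 0.0475]
ee_rot: [-0.001, 0.694, 0.72, 0.0]
contact_force: [0.6, 0.0, -1.4]
width: 0.0347
```

Run:
```python
from axes import *
s,R=axes();print(np.degrees(np.arctan2(R[1,1],R[0,1])))
t=shot('top','t6');np.savez('t6.npz',**t)
a=cv2.imread('pics/t6.png')[110:230,150:350];cv2.imwrite('pics/t6z.png',cv2.resize(a,(800,480),interpolation=cv2.INTER_CUBIC))
p=shot('wrist','w29');np.savez('w29.npz',**p)
p=shot('scene','s7');np.savez('s7.npz',**p)
a=cv2.imread('pics/s7.png')[160:290,170:360];cv2.imwrite('pics/s7z.png',cv2.resize(a,(800,547),interpolation=cv2.INTER_CUBIC))
axes()
```

```text
pos [ 0.5237 -0.1561  0.0475] z [-0.002  0.002 -1.   ] y [ 0.999  0.038 -0.001] q [-0.42  0.43  1.85  0.    0.87 -0.46] F [ 0.6  0.  -1.4] w 0.0347 t 33.65
2.1819527842198765
pos [ 0.5252 -0.1563  0.0492] z [ 0.002  0.    -1.   ] y [0.999 0.039 0.002] q [-0.42  0.42  1.84  0.    0.87 -0.46] F [-0.8 -0.1 -1.4] w 0.0344 t 33.8
```

View pics/t6z.png

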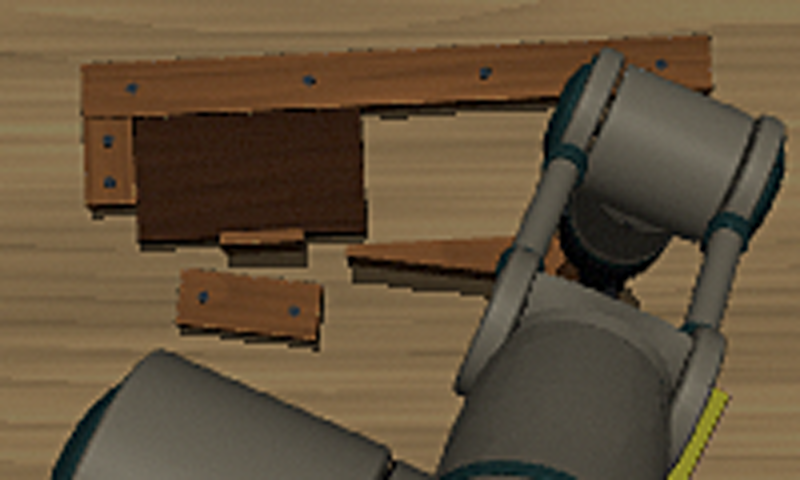

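View pics/w29.png

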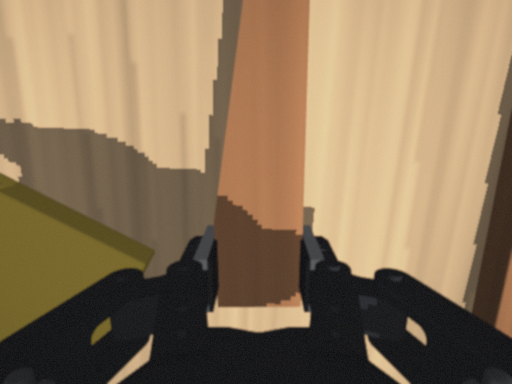

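View pics/s7z.png

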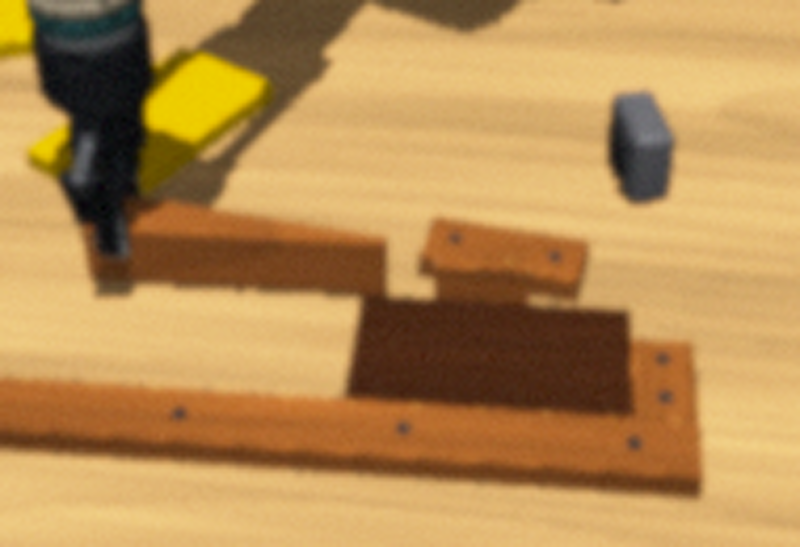

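>>> send_rows(
  deltas=[
    {"dp":[0,0,-0.035],"rotation":[0,0,0.006]},
    {"dp":[-0.004,0.1,-0.035],"rotation":[0,0,0.006]},
    {"dp":[-0.008,0.2,-0.035],"rotation":[0,0,0.006]},
    {"dp":[-0.013,0.3,-0.035],"rotation":[0,0,0.006]},
    {"dp":[-0.017,0.4,-0.035],"rotation":[0,0,0.006]},
    {"dp":[-0.022,0.5,-0.035],"rotation":[0,0,0.006]},
    {"dp":[-0.026,0.6,-0.035],"rotation":[0,0,0.006]},
  ],
)

```text
clock: 34.38
position: [0.5212, -0.082, 0.0442]
ee_rot: [-0.0, 0.692, 0.722, 0.001]
contact_force: [-0.5, -1.3, 0.0]
width: 0.0341
```

Run:
```python
from axes import *
s,R=axes();print(np.degrees(np.arctan2(R[1,1],R[0,1])))
t=shot('top','t7');np.savez('t7.npz',**t)
a=cv2.imread('pics/t7.png')[110:230,150:350];cv2.imwrite('pics/t7z.png',cv2.resize(a,(800,480),interpolation=cv2.INTER_CUBIC))
axes()
```

```text
pos [ 0.5212 -0.082   0.0442] z [ 0.001  0.001 -1.   ] y [0.999 0.043 0.001] q [-0.29  0.41  1.89  0.    0.84 -0.33] F [-0.5 -1.3  0. ] w 0.0341 t 34.3833
2.489596562081314
pos [ 0.5208 -0.08    0.0442] z [ 0.     0.003 -1.   ] y [0.999 0.044 0.   ] q [-0.29  0.41  1.89  0.    0.84 -0.33] F [1.5 4.6 3.7] w 0.0342 t 34.4333
```

View pics/t7z.png

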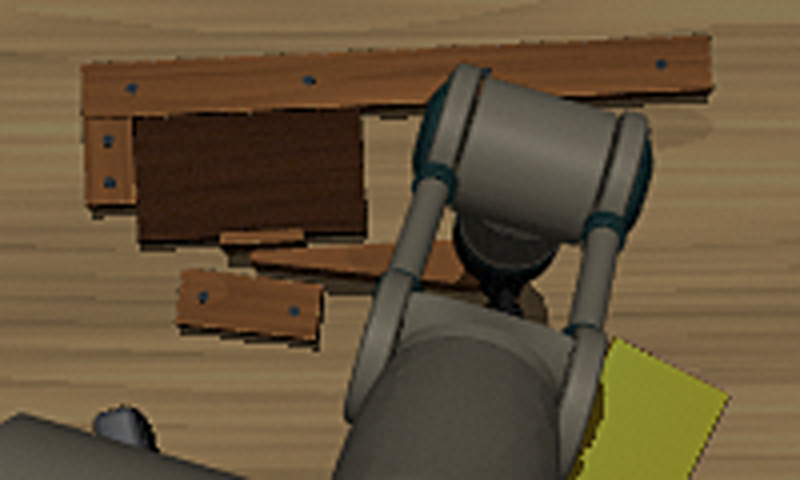

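>>> send_rows(
  deltas=[
    {"dp":[-0.004,0.1,0],"rotation":[0,0,0]},
    {"dp":[-0.008,0.2,0],"rotation":[0,0,0]},
    {"dp":[-0.012,0.3,0],"rotation":[0,0,0]},
    {"dp":[-0.015,0.37,0],"rotation":[0,0,0]},
    {"dp":[-0.016,0.4,0],"rotation":[0,0,0]},
  ],
)

```text
clock: 34.85
position: [0.5196, -0.0345, 0.0442]
ee_rot: [0.0, 0.692, 0.722, 0.001]
contact_force: [1.2, -3.0, 1.7]
width: 0.0345
```

Run:
```python
from axes import *
s,R=axes()
t=shot('top','t8');np.savez('t8.npz',**t)
a=cv2.imread('pics/t8.png')[110:230,150:350];cv2.imwrite('pics/t8z.png',cv2.resize(a,(800,480),interpolation=cv2.INTER_CUBIC))
axes()
```

```text
pos [ 0.5196 -0.0345  0.0442] z [ 0.001  0.001 -1.   ] y [0.999 0.043 0.001] q [-0.2   0.4   1.91  0.    0.83 -0.25] F [ 1.2 -3.   1.7] w 0.0345 t 34.85
pos [ 0.5196 -0.0341  0.0442] z [ 0.001  0.002 -1.   ] y [0.999 0.043 0.001] q [-0.2   0.4   1.91  0.    0.83 -0.25] F [0.2 2.5 3.4] w 0.034 t 34.9
```

View pics/t8z.png

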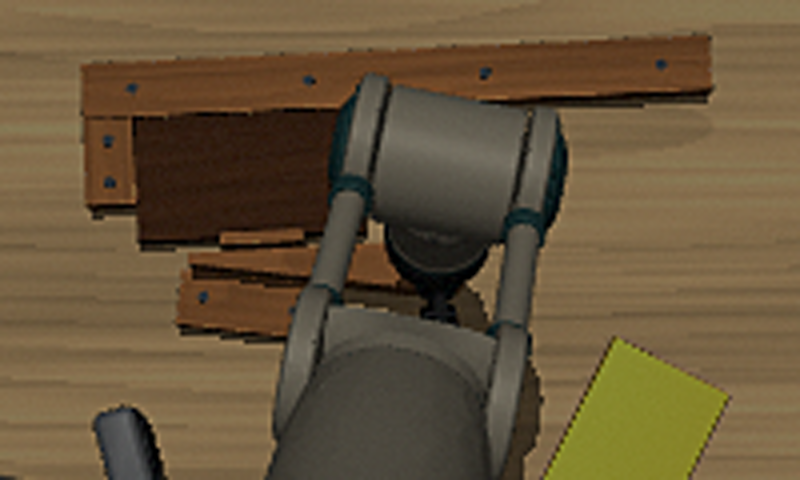

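>>> send_rows(
  deltas=[
    {"dp":[0.015,0.05,0],"rotation":[0,0,0]},
    {"dp":[0.014,0.1,0],"rotation":[0,0,0]},
    {"dp":[0.013,0.13,0],"rotation":[0,0,0]},
  ],
)

```text
clock: 35.15
position: [0.5213, -0.02, 0.0442]
ee_rot: [0.0, 0.692, 0.722, 0.001]
contact_force: [0.1, -4.4, 4.9]
width: 0.0345
```

Run:
```python
from axes import *
axes()
```

```text
pos [ 0.5213 -0.02    0.0442] z [ 0.001  0.001 -1.   ] y [0.999 0.043 0.001] q [-0.17  0.4   1.91  0.    0.83 -0.22] F [ 0.1 -4.4  4.9] w 0.0345 t 35.15
```

>>> send_rows(
  deltas=[
    {"dp":[-0.001,0.03,0],"rotation":[0,0,0]},
    {"dp":[-0.002,0.06,0],"rotation":[0,0,0]},
  ],
)

```text
clock: 35.32
position: [0.5216, -0.013, 0.0442]
ee_rot: [0.001, 0.692, 0.722, 0.001]
contact_force: [2.4, -4.6, 3.7]
width: 0.0342
```

>>> send_rows(
  deltas=[
    {"dp":[0,0.02,0],"rotation":[0,0,0]},
    {"dp":[0,0.04,0],"rotation":[0,0,0]},
  ],
)

```text
clock: 35.48
position: [0.5219, -0.0082, 0.0442]
ee_rot: [0.001, 0.692, 0.722, 0.001]
contact_force: [2.4, -4.8, 3.6]
width: 0.0347
```

>>> send_rows(
  deltas=[
    {"dp":[0.004,0.02,0],"rotation":[0,0,0]},
    {"dp":[0.007,0.04,0],"rotation":[0,0,0]},
  ],
)

```text
clock: 35.65
position: [0.5226, -0.0035, 0.0442]
ee_rot: [0.001, 0.692, 0.722, 0.001]
contact_force: [2.1, -5.0, 4.1]
width: 0.0345
```

>>> send_rows(
  deltas=[
    {"dp":[0.004,0.02,0],"rotation":[0,0,0]},
    {"dp":[0.006,0.04,0],"rotation":[0,0,0]},
  ],
)

```text
clock: 35.82
position: [0.5226, -0.001, 0.0442]
ee_rot: [0.002, 0.692, 0.722, -0.001]
contact_force: [-1.3, -19.6, 5.9]
width: 0.0344
```

Run:
```python
from axes import *
axes()
p=shot('top','t9');np.savez('t9.npz',**p)
a=cv2.imread('pics/t9.png')[110:230,150:350];cv2.imwrite('pics/t9z.png',cv2.resize(a,(800,480),interpolation=cv2.INTER_CUBIC))
```

```text
pos [ 0.5226 -0.001   0.0442] z [ 0.001 -0.004 -1.   ] y [0.999 0.043 0.001] q [-0.13  0.4   1.9  -0.    0.84 -0.17] F [ -1.3 -19.6   5.9] w 0.0344 t 35.8167
```

View pics/t9z.png

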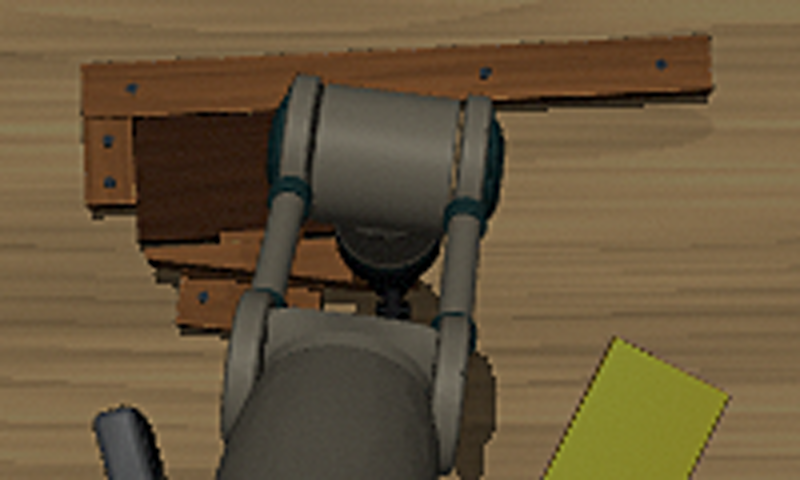

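>>> send_rows(
  deltas=[
    {"dp":[0,0.015,0],"rotation":[0,0,0]},
    {"dp":[0,0.025,0],"rotation":[0,0,0]},
    {"dp":[0,0.025,0],"rotation":[0,0,0]},
  ],
)

```text
clock: 36.12
position: [0.5224, -0.0001, 0.0442]
ee_rot: [0.002, 0.692, 0.722, -0.002]
contact_force: [-0.7, -22.5, 5.0]
width: 0.0344
```

Run:
```python
from axes import *
axes()
p=shot('wrist','w30');np.savez('w30.npz',**p)
s=shot('scene','s8');np.savez('s8.npz',**s)
a=cv2.imread('pics/s8.png')[160:290,170:360];cv2.imwrite('pics/s8z.png',cv2.resize(a,(800,547),interpolation=cv2.INTER_CUBIC))
axes()
```

```text
pos [ 5.224e-01 -1.000e-04  4.420e-02] z [ 0.    -0.007 -1.   ] y [0.999 0.043 0.   ] q [-0.13  0.4   1.9  -0.01  0.84 -0.17] F [ -0.7 -22.5   5. ] w 0.0344 t 36.1167
pos [ 5.224e-01 -2.000e-04  4.420e-02] z [ 0.    -0.006 -1.   ] y [0.999 0.043 0.   ] q [-0.13  0.4   1.9  -0.01  0.84 -0.17] F [ -0.6 -21.6   4.1] w 0.0345 t 36.2167
```

View pics/w30.png

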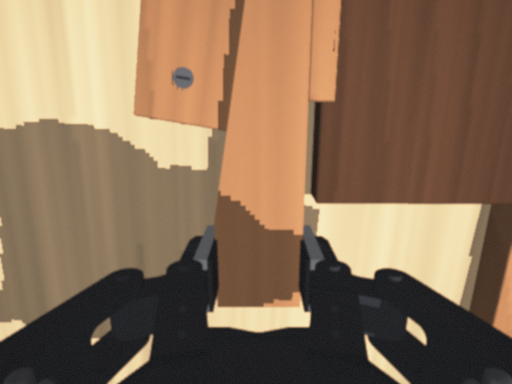

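View pics/s8z.png

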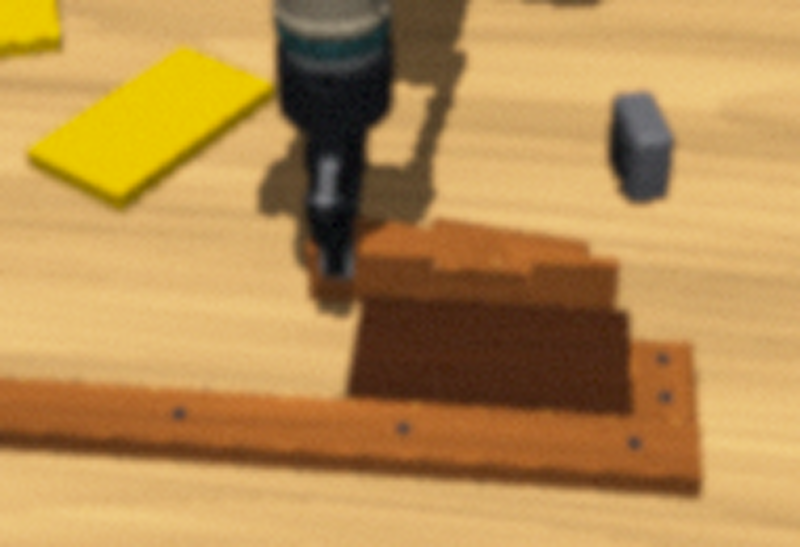

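>>> send_rows(
  deltas=[
    {"dp":[0,0.02,0],"rotation":[0,0,0]},
    {"dp":[0,0.04,0],"rotation":[0,0,0]},
    {"dp":[0,0.04,0],"rotation":[0,0,0]},
    {"dp":[0,0.04,0],"rotation":[0,0,0]},
  ],
)

```text
clock: 36.55
position: [0.5224, 0.0005, 0.0444]
ee_rot: [0.005, 0.691, 0.723, -0.005]
contact_force: [-2.5, -36.4, 5.1]
width: 0.0346
```

Run:
```python
from axes import *
axes()
p=shot('wrist','w31');np.savez('w31.npz',**p);axes()
```

```text
pos [5.224e-01 5.000e-04 4.440e-02] z [-0.    -0.013 -1.   ] y [ 0.999  0.045 -0.001] q [-0.12  0.4   1.9  -0.02  0.84 -0.16] F [ -2.5 -36.4   5.1] w 0.0346 t 36.55
pos [5.224e-01 5.000e-04 4.440e-02] z [-0.    -0.013 -1.   ] y [ 0.999  0.045 -0.001] q [-0.12  0.4   1.9  -0.02  0.84 -0.16] F [ -1.9 -36.8   5.6] w 0.034 t 36.6
```

View pics/w31.png

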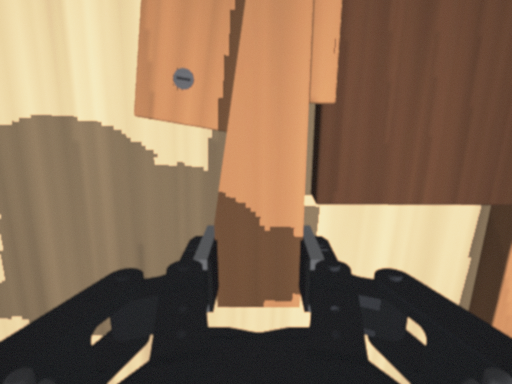

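Run:
```python
from axes import *
print(manip.sign_off());axes()
```

```text
the job is handed in; nothing more can be done
None
the job is handed in; nothing more can be done
```

The wedge is jammed with one long spacer strip between it and the board, and I handed the job in at about 36.6 s of 72 s still gripping it; no verdict was reported.

**What I did:**
- **Board, first time:** I pushed it home against the rail and end stop, and held it there with about 23 N.
- **My mistake:** I opened the fingers before they had fully cleared the board. They caught it and dragged it off until it leaned on the tape measure.
- **Recovery:** I gripped the board by its long edge, laid it flat beside the rail and pushed it home again (26 N against the stop).
- **Strip:** The gap at the cleat's middle measured about 31 mm, so one strip was needed. I used the long one. On its first lowering it landed on top of the board with about 83 N (wrist limit 120 N). I lifted it and set it upright against the board, opposite the cleat's middle.
- **Wedge:** I gripped the tail, turned it into line with the rail and slid it in along the cleat until it jammed.

**Last checks:**
- **Grip and push:** The push into the jam was steady at about 36 N and the wrist was not moving. The fingers were closed on the tail, reading about 34 mm; I set 100 N grip.
- **Wedge position:** The tail's centre is about 106 mm short of the cleat's middle and the nose about 84 mm past it. These come from arm readings and my camera fit of the cleat, good to a few mm.
- **Picture:** The last pictures show the wedge flat against both the cleat and the strip. The strip touches the board, and the board sits against the rail and stop.
- **Tape measure:** It was within about 1 mm of its start after the board was lifted off it. I never went near the tin or hammer and did not measure them at the end.

The contact forces between the wedge, strip, board, cleat and rail could not be measured directly; I judged them sufficient from the push force. I also could not confirm that step 1 registered before the board was dragged off.

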